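# Unload hot instrument cassettes from the guarded dryer

### The job

Unload the instrument dryer: pull up the spring plunger knob, slide the clear guard fully open and let the plunger drop into its open hole, then carry every cassette that is inside to the grey cooling slab with the lifter, side by side on the slab, kept level. The cassettes are hot, so never touch them with the gripper. When all are out, stand the lifter back on its blue mat and slide the guard shut until the plunger is locked again; do not disturb the other things on the counter.

Things in the scene. Friction and masses are not known exactly. Their poses are not given: they have to be found in the camera images.
- dryer: white instrument dryer, fixed. Origin on the counter under the heated plate's centre; front faces -x, y to the left. Right part: control housing, y -387 to -108 mm, x -75 to 85, top z = 88 mm, over which the guard slides. Left part: the heated plate with a back wall (x 71 to 85) and left wall (y 108 to 120), both 88 mm high
- plate (a point): centre of the dryer's flat heated plate, 45 mm above the counter; axes as the dryer's. The plate reaches 75 mm to the front (-x), 70 mm to the back, 108 mm to each side. It has no front wall once the guard is open. Cassettes stand on it at about y = 70, 0 and -70 mm, their x nearly along the plate's x
- guard (a joint): clear guard with steel edges: top sheet 90 to 95 mm above the counter and front apron 85 mm in front of the plate's centre. Slides along the dryer's -y (to the right): 0 = shut, 0.225 m = fully open, end stops at both. Friction about 2 N. Blocked while the plunger pin is in a hole
- plunger (a joint): spring plunger on the guard's right end, moves with it: 0 = pin down in a hole, grows as the knob is pulled straight up, at most 0.012 m; pin free of the hole above 0.008 m. Spring: 4 N at 0, 10 N at full lift. Holes at guard = 0 and 0.225 m (1.2 mm clear each side, round-nosed pin); in between a released pin rests on the housing at 0.007 m
- knob (a point): middle of the black plunger knob, an upright cylinder 28 mm across, 30 mm tall (15 mm above and below this point), 130 mm above the counter when down, above a 21 mm steel sleeve whose top is 19 mm below this point. Gripped from above, lifted and moved sideways, it takes the guard along
- cassette_a: steel instrument cassette on blue feet, hot, 0.2 kg, 120 (x) x 60 (y) x 34 mm high; may be absent. Origin: centre of underside, at the feet's bottom. Feet: 2 strips along x, 14 mm high, 7 wide, centred at y = +-25.5 mm, so a blade slides under it along x from either end, in a gap 44 mm wide and 14 mm high
- cassette_b: steel instrument cassette on green feet, hot, 0.2 kg, 120 (x) x 60 (y) x 34 mm high; may be absent. Origin: centre of underside, at the feet's bottom. Feet: 2 strips along x, 14 mm high, 7 wide, centred at y = +-25.5 mm, so a blade slides under it along x from either end, in a gap 44 mm wide and 14 mm high
- cassette_c: steel instrument cassette on orange feet, hot, 0.2 kg, 120 (x) x 60 (y) x 34 mm high; may be absent. Origin: centre of underside, at the feet's bottom. Feet: 2 strips along x, 14 mm high, 7 wide, centred at y = +-25.5 mm, so a blade slides under it along x from either end, in a gap 44 mm wide and 14 mm high
- lifter: cranked lifter, 0.17 kg, stands on its blade. Origin: centre of the blade's underside; x to the blade's tip, z up. Steel blade x -60 to 60 mm, 32 wide, 4 thick; upright neck 6 x 16 mm at x = -60 mm; red handle x -167 to -57 mm, 22 wide (y), 22 high, centre line at z = 85 mm
- lifter_grip (a point): where to grip the lifter: on the handle's centre line at the lifter's (-100, 0, 85) mm; axes as the lifter's
- slab: cooling slab, fixed: a flat grey stone face, 180 (x) x 260 (y) mm, its top at z = 20 mm, in a steel frame whose edge stands 10 mm above the stone and 8 mm thick at the left, right and back (+x); the front (-x, the long side towards the robot) is open, without a raised edge. Origin: centre of underside
- mat: flat blue mat of the lifter, fixed, 100 (x) x 250 (y) x 2 mm. Origin: centre of underside. The lifter stands on it at the start, blade pointing roughly along the mat's +y
- bottle_a: glass media bottle, 70 mm across, 170 mm tall, blue cap, behind the dryer. Leave it alone. Origin: centre of its underside.
- bottle_b: glass media bottle, 60 mm across, 140 mm tall, orange cap, behind the dryer. Leave it alone. Origin: centre of its underside.
- soap: green bottle with a white cap, 64 mm across, 190 mm tall, at the right. Leave it alone. Origin: centre of its underside.
- jar: amber jar with a black lid, 70 mm across, 90 mm tall, at the right. Leave it alone. Origin: centre of its underside.
- beaker: glass beaker, 64 mm across, 85 mm tall, between dryer and slab towards the back. Leave it alone. Origin: centre of its underside.
- tape_roll: flat paper tape roll, 68 mm across, 24 mm high, in front of the dryer's left end. Leave it alone. Origin: centre of its underside.
- timer: white bench timer, 62 x 62 x 20 mm, in front of the dryer. Leave it alone. Origin: centre of its underside.
There are look-alikes about, which are no part of the job. What is shaped like the lifter but yellow is not meant.

How it is judged:
By the outcome, as a careful person would: the job done as asked, in the order asked, and still so for the second after the job is handed in, with the robot touching nothing.
Of cassette_a, cassette_b, cassette_c only 2 to 3 are there at a start; the rules pass over those that are not, and their reading is None.
At some moment in a run one of lifter, cassette_a, cassette_b, cassette_c may be knocked a few centimetres aside while the robot is not near it.
It also fails if it takes over 208 s, if anything falls off the work surface, if the arm or the gripper's body presses on something with over 40 N, if the wrist force passes 120 N, or if a joint passes its speed limit or range.

### The arm

A 6-joint arm with a two-finger parallel gripper is mounted at the origin on the work surface. World frame = base frame: x ahead of the robot, y to its left, z up, the work surface at z = 0. Lengths are in mm, angles in rad, forces in N, time in s.
With the tool pointing down it reaches from about 350 to 850 mm from the base axis. Payload 8.1 kg.
Tool frame: the origin (TCP) lies on the front face of the gripper's body, between the roots of the fingers; the fingertips stand 84 mm ahead of it and the grasp point (between the pads) lies 65 mm ahead of it (r.tips_ahead is the distance from the TCP to the fingertips, in mm); x points along the fingers, y is the direction in which the jaws open and shut, and the axes are right-handed (so a half turn about x gives the same grasp; the last joint's range is limited). The gripper opens to 93 mm and grips with 3 to 60 N. Pads are 15 mm wide; open, the fingers measure 128 mm over their backs; the gripper's body (75 mm by 188 mm) begins 65 mm behind the grasp point.
Start: joints at [1.213, 0.13, 1.488, -0, 1.523, -0.085], TCP at [161.635, 577.823, 302.735] pointing down, gripper open.
Joint ranges: [-2.96, 2.96], [-0.89, 2.26], [0.02, 2.5], [-1.34, 4.48], [0, 2.73], [-2.66, 2.66]. Speed limits (rad/s): [2.39, 2.39, 2.79, 3.14, 3.14, 3.14].

### API

Orientations are given as a unit quaternion [w, x, y, z].
In Python, from plant import r gives the robot as it stands.
- The arm moves only by the tool send_rows, never from a script. Its argument "deltas" is text: rows parted by semicolons, each of 7 numbers parted by spaces: the opening, from -1 (shut) to 1 (fully open), so that 0 is half open, then the shift along the tool's x, y, z in mm, then the turn, a rotation vector about the tool's x, y, z in degrees. A call has 1 to 5 rows; each row shifts and turns the pose as measured when the row begins, along the tool's axes as they then stand; what a row does not reach is not made up. A row lasts 1/8 s, in which the tool goes at most 62.5 mm and 10.7 degrees, less where a joint would pass 70% of its speed; a pose out of reach is approached as far as the arm can. A call is refused whole if a number of a shift passes 62.5 or a number of a turn 10.7, either way. A call with a gripper value outside its range is refused whole. The fingers move at their own pace and stop on an object; "squeeze" is the grip in N (left out, the last holds). Time passes only in rows, so rows that do not move let the fingers close. It gives the time, the measured TCP pose, the force and the opening at its end, in the units of the state.
- r.state(): the state, without advancing time (a new reading comes with each control period).
- r.get_image(name): name is "side" or "top" or "wrist"; returns the picture (420x560x3 uint8, red, green, blue); there is no depth.
- r.camera_info(name): a dict with "fx", "fy", "cx", "cy" (pixels), "D" ([k1, k2, p1, p2, k3] as OpenCV has them; the pictures are not rectified), "rvec" (rotation vector, rad) and "tvec" (3), from world to camera coordinates, as OpenCV has them; the wrist camera has in their place "mount" (4x4, takes a point from camera to tool coordinates, whose origin is the TCP and whose axes are the tool frame's). Camera axes: x right, y down, z forward; pixel columns grow to the right and rows downward; lengths in mm; the calibration is good to about 2 mm. A picture is of the moment at which its call begins: read the wrist's pose just before it. camera_info takes no time and is no camera call.
- r.close_job(): hands the job in, once; it reports no verdict.
The state is a dict: "t": time; "qpos": joint angles; "joint_vel": joint speeds; "joint_efforts": joint torques, N m; "tool_pos": TCP position; "orientation": TCP orientation; "contact_force": force on the tool from outside, world axes, zero at the start; "ft_torque": the same for the moment, N m; "finger_gap": opening from 0.0 (shut) to 1.0 (fully open).
Only numpy, scipy, OpenCV 4.12 (cv2) and the standard library are available. Lean on these libraries where they do the work, as an engineer would, in place of code of your own. Each camera call takes 0.05 s, during which the arm holds its last target.

## Working session

There is one attempt and no reset: what is moved stays moved. The work goes in short steps, Python scripts to look and compute and a tool call to move; the robot and the scene stay as the last step left them, time stands still between calls to the robot, and variables do not carry over. Pictures are saved under pics/ and viewed, and the job is handed in when it is done.

Besides the shell and the picture viewer there is one more tool, called after "Call:" by a JSON object that holds its "name" and its "arguments". send_rows: Moves the arm, as the interface text tells. Its arguments: {"type":"object","properties":{"deltas":{"type":"string"},"squeeze":{"type":"number"}},"required":["deltas"]}

```bash
ls -la; mkdir -p pics; python3 - <<'E'
from plant import r
import cv2,numpy as np
print(r.state())
for n in ["side","top","wrist"]:
    im=r.get_image(n); cv2.imwrite(f"pics/{n}0.png",im[:,:,::-1]); print(n,r.camera_info(n))
E
```

```text
total 12
drwxr-xr-x  3 agent agent 4096 Dec  7 06:15 .
drwxr-xr-x 23 root  root  4096 Dec  7 06:15 ..
drwxr-xr-x  2 agent agent 4096 Dec  7 06:15 pics
{'t': 0.0, 'qpos': array([ 1.21262678e+00,  1.31114481e-01,  1.48924945e+00, -2.07989180e-05,
        1.52297930e+00, -8.53896319e-02]), 'joint_vel': array([ 9.31043071e-04, -1.01128990e-04,  5.80127976e-04,  1.99360580e-04,
       -9.67866227e-05, -1.67688652e-03]), 'joint_efforts': array([ 8.94299192e-04, -5.59839928e+01, -4.91758704e+01,  7.68381846e-02,
        3.53535824e-02, -1.88635508e-04]), 'tool_pos': array([161.48338085, 577.44540043, 301.73156764]), 'orientation': array([ 0.7004109 ,  0.09553776,  0.70066885, -0.09674852]), 'contact_force': array([-0.03257957,  0.39535672,  0.87741257]), 'ft_torque': array([ 0.02196211, -0.013144  , -0.02489213]), 'finger_gap': 0.9991587528515434}
side {'fx': 459.2602410861681, 'fy': 459.2602410861681, 'cx': 283.4351522740646, 'cy': 214.2599926719008, 'D': array([-0.07827373,  0.        ,  0.        ,  0.        ,  0.        ]), 'rvec': array([ 2.48059174, -0.09223289,  0.02264643]), 'tvec'
[... 195 characters left out ...]
     ,  0.        ,  0.        ,  0.        ]), 'rvec': array([ 2.10131366, -2.1009484 ,  0.24469161]), 'tvec': array([ -75.75359064,  494.8506068 , 1393.53417723])}
wrist {'fx': 353.50595107306856, 'fy': 353.50595107306856, 'cx': 281.0047607897598, 'cy': 208.17136612915817, 'D': array([0.00595459, 0.        , 0.        , 0.        , 0.        ]), 'mount': array([[-7.60694632e-05, -2.37090569e-01,  9.71487548e-01,
        -8.24465886e+01],
       [ 9.99999260e-01,  1.16182418e-03,  3.61844023e-04,
         3.84163767e-01],
       [-1.21448753e-03,  9.71486857e-01,  2.37090305e-01,
        -6.49411723e+01],
       [ 0.00000000e+00,  0.00000000e+00,  0.00000000e+00,
         1.00000000e+00]])}
```

View pics/top0.png

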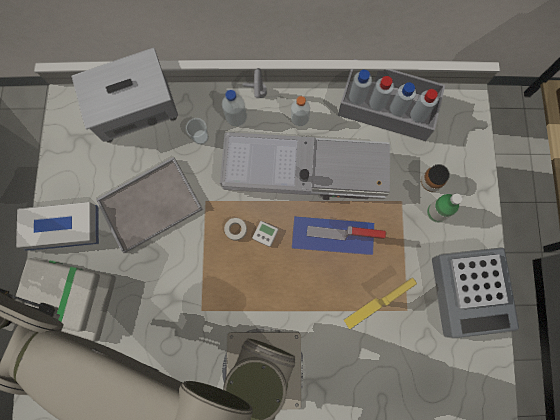

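View pics/side0.png

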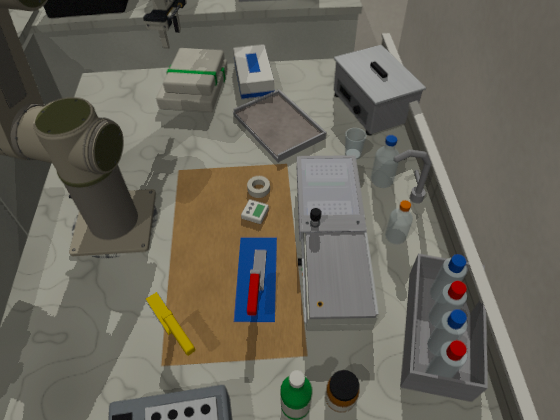

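View pics/wrist0.png

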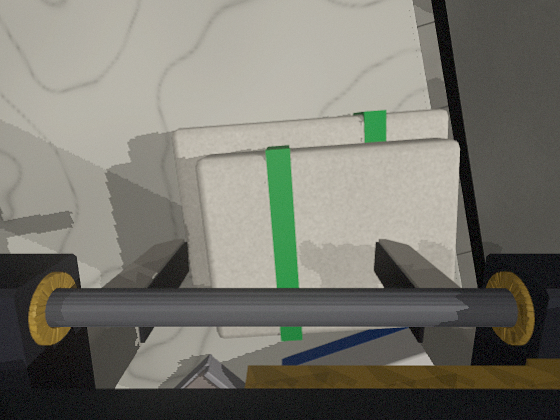

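```bash
cat > h.py <<'E'
import numpy as np,cv2
from scipy.spatial.transform import Rotation as R
def K(c): return np.array([[c['fx'],0,c['cx']],[0,c['fy'],c['cy']],[0,0,1.]])
def ext(c,st=None):
    if 'rvec' in c: return cv2.Rodrigues(np.array(c['rvec']))[0],np.array(c['tvec'],float)
    q=st['orientation'];Rt=R.from_quat([q[1],q[2],q[3],q[0]]).as_matrix();M=c['mount']
    Rc=Rt@M[:3,:3];p=Rt@M[:3,3]+st['tool_pos']
    return Rc.T,-Rc.T@p
def proj(c,P,st=None):
    Rm,t=ext(c,st)
    return cv2.projectPoints(np.array(P,float).reshape(-1,3),cv2.Rodrigues(Rm)[0],t,K(c),np.array(c['D']))[0].reshape(-1,2)
def ray(c,uv,st=None):
    Rm,t=ext(c,st)
    n=cv2.undistortPoints(np.array(uv,float).reshape(-1,1,2),K(c),np.array(c['D'])).reshape(-1,2)
    d=np.c_[n,np.ones(len(n))]@Rm
    return -Rm.T@t,d
def onz(c,uv,z,st=None):
    o,d=ray(c,uv,st); s=(z-o[2])/d[:,2]
    return o+d*s[:,None]
def tri(rays):
    A=np.zeros((3,3));b=np.zeros(3)
    for o,d in rays:
        d=d/np.linalg.norm(d);P=np.eye(3)-np.outer(d,d);A+=P;b+=P@o
    x=np.linalg.solve(A,b)
    return x,[np.linalg.norm(np.cross(x-o,d/np.linalg.norm(d))) for o,d in rays]
def crop(path,out,x0,y0,x1,y1,s):
    im=cv2.imread(path)[y0:y1,x0:x1];cv2.imwrite(out,cv2.resize(im,None,fx=s,fy=s,interpolation=cv2.INTER_CUBIC))
E
python3 - <<'E'
from h import *
crop('pics/top0.png','pics/t0a.png',210,115,400,265,4)
crop('pics/side0.png','pics/s0a.png',225,140,385,330,3)
crop('pics/top0.png','pics/t0b.png',90,105,280,255,4)
E
```

```text
(no output)
```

View pics/t0a.png

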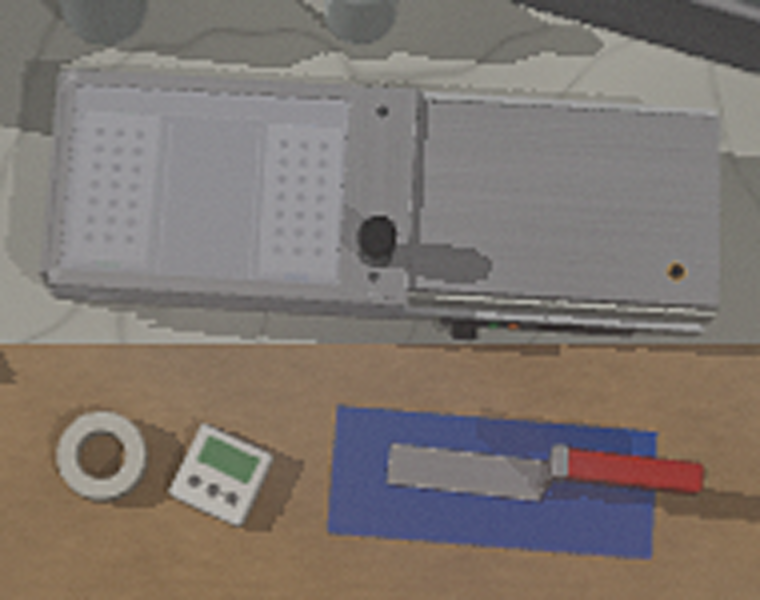

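View pics/s0a.png

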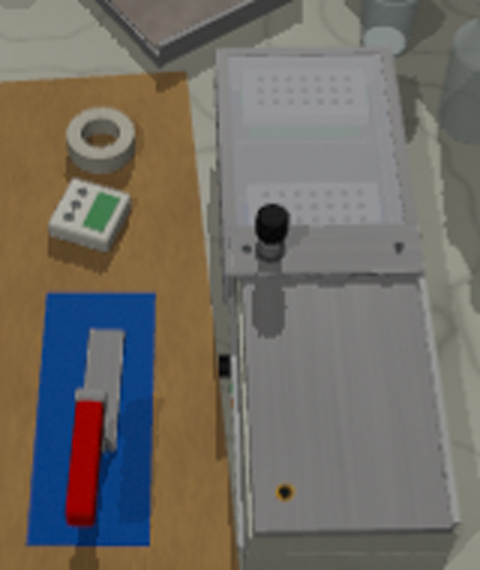

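View pics/t0b.png

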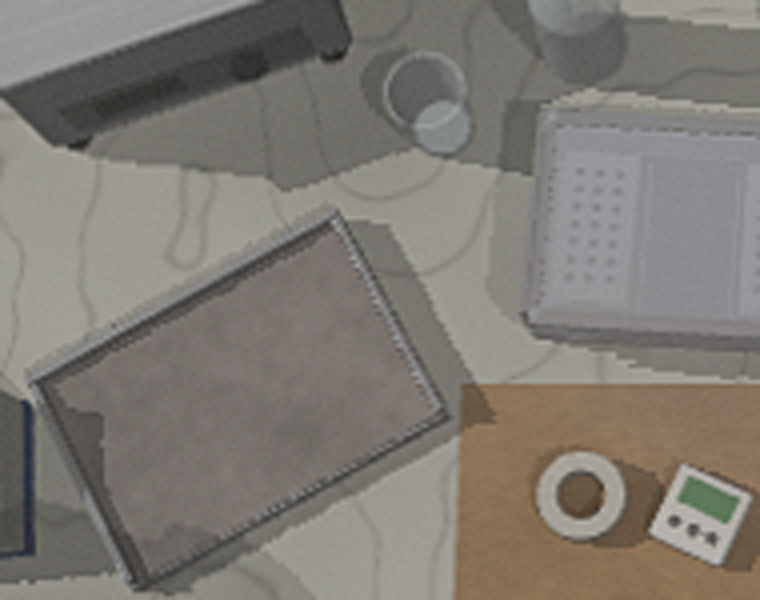

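```bash
cat > m0.py <<'E'
from h import *
from plant import r
T=r.camera_info('top');S=r.camera_info('side')
t=lambda u,v:(210+u/4,115+v/4)
t2=lambda u,v:(90+u/4,105+v/4)
s=lambda u,v:(225+u/3,140+v/3)
def both(a,b):
    o1,d1=ray(T,[a]);o2,d2=ray(S,[b]);return tri([(o1,d1[0]),(o2,d2[0])])
print('hole',both(t(677,271),s(285,492)), onz(T,[t(677,271)],88),onz(S,[s(285,492)],88))
print('knobtop',both(t(377,232),s(272,212)),onz(T,[t(377,232)],145),onz(S,[s(272,212)],145))
print('rear right top',both(t(720,110),s(455,525)))
print('slab top corners z30',onz(T,[t2(35,380),t2(335,212),t2(445,412),t2(140,585)],30))
print('blade tip corners z4',onz(T,[t(388,445),t(388,484)],4),'handle end z96',onz(T,[t(703,463),t(701,492),t(568,450),t(568,483)],96))
print('handle side z96',onz(S,[s(67,520),s(94,523),s(78,402),s(104,402)],96))
print('mat',onz(T,[t(337,405),t(656,432),t(652,557),t(328,532)],2))
print('tape',onz(T,[t(101,455)],24),'timer',onz(T,[t(205,424),t(272,458),t(243,525),t(170,495)],20))
print('beaker',onz(T,[t2(443,127)],0),onz(T,[t2(425,90)],85))
E
python3 m0.py
```

```text
hole (array([ 545.16150999, -343.43251657,   86.47638226]), [np.float64(2.679919118506555), np.float64(2.6799191185064943)]) [[ 542.03485284 -343.59179015   88.        ]] [[ 547.60326725 -343.32467479   88.        ]]
knobtop (array([ 558.506176  , -117.0233606 ,  142.76816958]), [np.float64(2.5556369568337067), np.float64(2.5556369568335695)]) [[ 555.22855153 -117.38319144  145.        ]] [[ 560.70771327 -117.76035484  145.        ]]
rear right top (array([ 669.98660437, -381.90801907,   89.94298417]), [np.float64(1.0107146625292702), np.float64(1.0107146625290695)])
slab top corners z30 [[502.22600582 519.57756053  30.        ]
 [638.62000585 290.43159784  30.        ]
 [477.10468362 196.07176672  30.        ]
 [342.54184733 423.90379454  30.        ]]
blade tip corners z4 [[ 425.12071443 -129.530173      4.        ]
 [ 394.61785001 -129.28734532    4.        ]] handle end z96 [[ 395.35906905 -354.93148687   96.        ]
 [ 374.08885889 -352.54862653   96.        ]
 [ 405.06488421 -256.70162549   96.        ]
 [ 380.84865682 -256.0165279    96.        ]]
handle side z96 [[ 382.17781092 -357.97193995   96.        ]
 [ 402.15471574 -361.86590699   96.        ]
 [ 393.44585804 -257.20404412   96.        ]
 [ 413.88973366 -258.72898863   96.        ]]
mat [[ 457.07371227  -90.13777285    2.        ]
 [ 435.61276015 -338.52351291    2.        ]
 [ 338.08452036 -331.74489131    2.        ]
 [ 357.70045347  -83.01076963    2.        ]]
tape [[413.67878017  90.32856759  24.        ]] timer [[438.57537203  11.43868365  20.        ]
 [412.17456821 -40.13173431  20.        ]
 [360.64610566 -18.38829267  20.        ]
 [383.5602624   37.40500195  20.        ]]
beaker [[720.93069665 213.64057253   0.        ]] [[719.17812612 212.49179115  85.        ]]
```

```bash
cat > plan.py <<'E'
import sys
from h import *
from plant import r
def Rtool(head,):  # tool x down, tool z along heading (deg)
    a=np.radians(head); z=np.array([np.cos(a),np.sin(a),0]);x=np.array([0,0,-1.]);y=np.cross(z,x)
    return np.c_[x,y,z]
def plan(pos,head,grip,maxmm=60,maxdeg=10.5,nmax=30,viadir=None,n=None,show=True):
    st=r.state();p=np.array(st['tool_pos']);q=st['orientation'];R0=R.from_quat([q[1],q[2],q[3],q[0]])
    pos=np.array(pos,float);Rg=R.from_matrix(Rtool(head))
    rv=(R0.inv()*Rg).as_rotvec()
    if viadir is not None and np.sign(rv[0])!=viadir and np.linalg.norm(rv)>2.0:
        rv=rv*(1-2*np.pi/np.linalg.norm(rv))
    d=pos-p
    N=n or max(1,int(np.ceil(max(np.linalg.norm(d)/maxmm,np.degrees(np.linalg.norm(rv))/maxdeg))))
    print('t',round(st['t'],2),'at',p.round(1),'F',st['contact_force'].round(1),'gap',round(st['finger_gap'],3),'q5',st['qpos'][[0,5]].round(2),'N',N)
    rows=[]
    for i in range(min(N,nmax)):
        Ri=R0*R.from_rotvec(rv*i/N)
        dl=Ri.inv().apply(d/N); w=np.degrees(rv)/N
        rows.append(f"{grip:g} "+" ".join(f"{v:.1f}".replace('-0.0','0.0') for v in dl)+" "+" ".join(f"{v:.1f}" for v in w))
    for i in range(0,len(rows),5): print("; ".join(rows[i:i+5]))
if __name__=='__main__':
    a=[float(x) for x in sys.argv[1:]]
    # x y z head grip [maxmm maxdeg nmax]
    plan(a[:3],a[3],a[4],*( [a[5]] if len(a)>5 else []),**({'maxdeg':a[6]} if len(a)>6 else {}))
E
python3 plan.py 470 -110 320 180 1
```

```text
t 0.15 at [161.6 577.5 301.9] F [-0.2  0.4  0.7] gap 0.998 q5 [ 1.21 -0.09] N 16
1 -1.1 -36.2 30.1 10.3 0.0 0.0; 1 -1.1 -30.2 36.1 10.3 0.0 0.0; 1 -1.1 -23.3 40.9 10.3 0.0 0.0; 1 -1.1 -15.6 44.4 10.3 0.0 0.0; 1 -1.1 -7.5 46.5 10.3 0.0 0.0
1 -1.1 1.0 47.1 10.3 0.0 0.0; 1 -1.1 9.3 46.2 10.3 0.0 0.0; 1 -1.1 17.4 43.8 10.3 0.0 0.0; 1 -1.1 24.9 39.9 10.3 0.0 0.0; 1 -1.1 31.7 34.9 10.3 0.0 0.0
1 -1.1 37.4 28.7 10.3 0.0 0.0; 1 -1.1 41.9 21.5 10.3 0.0 0.0; 1 -1.1 45.1 13.7 10.3 0.0 0.0; 1 -1.1 46.8 5.5 10.3 0.0 0.0; 1 -1.1 47.0 -3.0 10.3 0.0 0.0
1 -1.1 45.7 -11.3 10.3 0.0 0.0
```

Call:
{"name": "send_rows", "arguments": {"deltas": "1 -1 -36 30 10.3 0 0; 1 -1 -30 36 10.3 0 0; 1 -1 -23 41 10.3 0 0; 1 -1 -16 44 10.3 0 0; 1 -1 -8 46 10.3 0 0"}}

```text
t: 0.78
tool_pos: [255.2, 358.0, 304.4]
orientation: [0.585, 0.396, 0.584, -0.4]
contact_force: [0.9, -0.0, 1.0]
finger_gap: 0.997
```

Call:
{"name": "send_rows", "arguments": {"deltas": "1 -1 1 47 10.3 0 0; 1 -1 9 46 10.3 0 0; 1 -1 17 44 10.3 0 0; 1 -1 25 40 10.3 0 0; 1 -1 32 35 10.3 0 0"}}

```text
t: 1.4
tool_pos: [343.9, 132.0, 309.8]
orientation: [-0.346, -0.616, -0.344, 0.618]
contact_force: [0.7, -0.0, 1.0]
finger_gap: 0.998
```

```bash
python3 plan.py 470 -110 320 180 1
```

```text
t 1.4 at [343.9 132.  309.8] F [ 0.7 -0.   1. ] gap 0.998 q5 [0.23 0.78] N 6
1 -1.5 39.0 23.4 9.7 0.0 -0.0; 1 -1.6 42.4 16.4 9.7 0.0 -0.0; 1 -1.6 44.6 9.0 9.7 0.0 -0.0; 1 -1.6 45.5 1.3 9.7 0.0 -0.0; 1 -1.7 45.0 -6.4 9.7 0.0 -0.0
1 -1.7 43.3 -13.9 9.7 0.0 -0.0
```

Call:
{"name": "send_rows", "arguments": {"deltas": "1 -2 39 23 10 0 0; 1 -2 42 16 10 0 0; 1 -2 45 9 10 0 0; 1 -2 45 1 10 0 0; 1 -2 45 -6 10 0 0"}}

```text
t: 2.02
tool_pos: [446.2, -78.6, 320.7]
orientation: [-0.043, -0.706, -0.039, 0.706]
contact_force: [0.4, 0.5, 0.5]
finger_gap: 1.0
```

Call:
{"name": "send_rows", "arguments": {"deltas": "1 -2 43 -14 10 0 0; 1 0 0 0 0 0 0"}}

```text
t: 2.28
tool_pos: [465.7, -123.6, 322.2]
orientation: [0.023, -0.706, 0.026, 0.707]
contact_force: [-0.2, -0.3, -1.0]
finger_gap: 1.003
```

```bash
cat > snap.py <<'E'
import sys,pickle
from h import *
from plant import r
n,name=sys.argv[1],sys.argv[2]
st=r.state();im=r.get_image(n);c=r.camera_info(n)
cv2.imwrite(f'pics/{name}.png',im[:,:,::-1]);pickle.dump((c,st),open(f'pics/{name}.pkl','wb'))
print(st['t'],st['tool_pos'].round(1),st['orientation'].round(4),st['contact_force'].round(1),st['finger_gap'])
E
python3 snap.py wrist w1
```

```text
2.275 [ 465.7 -123.6  322.2] [ 0.0232 -0.7064  0.0264  0.707 ] [-0.2 -0.3 -1. ] 1.0025606106914648
```

View pics/w1.png

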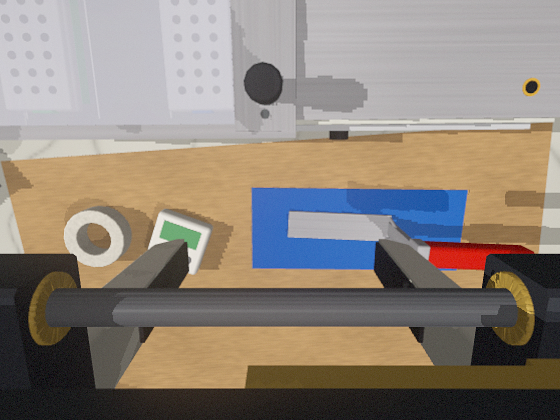

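```bash
cat > m1.py <<'E'
from h import *
import pickle
c,st=pickle.load(open('pics/w1.pkl','rb'))
print('knob top',onz(c,[(263,82)],145,st),'hole',onz(c,[(531,87)],88,st))
print('mat',onz(c,[(252,188),(467,190),(252,269)],2,st))
print('blade tip',onz(c,[(289,212),(288,236)],4,st), 'blade r',onz(c,[(390,216),(392,240)],4,st))
print('handle near',onz(c,[(429,243),(425,268)],96,st))
print('timer',onz(c,[(170,210),(212,223)],20,st),'tape',onz(c,[(95,233)],24,st))
E
python3 m1.py; python3 - <<'E'
from h import *
crop('pics/w1.png','pics/w1a.png',180,30,370,170,4)
E
```

```text
knob top [[ 558.66870391 -118.0441274   145.        ]] hole [[ 544.82636158 -342.99094254   88.        ]]
mat [[ 459.27547271  -90.76499831    2.        ]
 [ 439.50056088 -338.99320405    2.        ]
 [ 359.11381873  -81.88596702    2.        ]]
blade tip [[ 428.22590181 -131.57712901    4.        ]
 [ 398.91609169 -128.51548458    4.        ]] blade r [[ 415.07558382 -249.52405488    4.        ]
 [ 385.18625061 -252.01498596    4.        ]]
handle near [[ 413.36364653 -257.43527536   96.        ]
 [ 388.79333367 -254.41854284   96.        ]]
timer [[443.98046154   1.26912883  20.        ]
 [425.63584586 -43.79355182  20.        ]] tape [[424.36772999  87.46542077  24.        ]]
```

View pics/w1a.png

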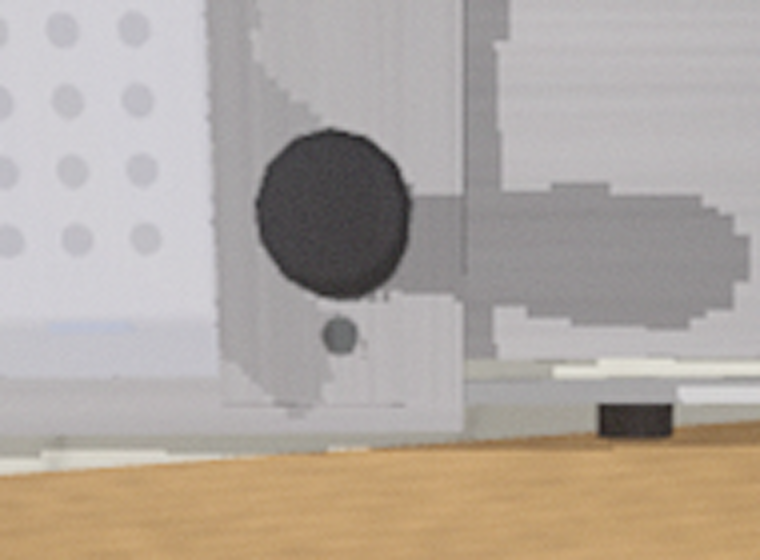

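```bash
python3 plan.py 559 -118 240 176.5 1 40
```

```text
t 2.33 at [ 465.3 -122.4  322.1] F [-0.8  0.7 -0.4] gap 1.004 q5 [-0.36  1.28] N 4
1 20.5 -2.7 -23.3 -0.1 0.0 -0.1; 1 20.5 -2.7 -23.3 -0.1 0.0 -0.1; 1 20.5 -2.6 -23.3 -0.1 0.0 -0.1; 1 20.5 -2.6 -23.3 -0.1 0.0 -0.1
```

Call:
{"name": "send_rows", "arguments": {"deltas": "1 20.5 -2.7 -23.3 0 0 0; 1 20.5 -2.7 -23.3 0 0 0; 1 20.5 -2.6 -23.3 0 0 0; 1 20.5 -2.6 -23.3 0 0 0"}}

```text
t: 2.82
tool_pos: [560.5, -114.1, 240.6]
orientation: [-0.019, 0.708, -0.022, -0.706]
contact_force: [1.1, -0.7, 0.2]
finger_gap: 1.001
```

```bash
python3 plan.py 559 -118 198 176.5 1 20
```

```text
t 2.83 at [ 560.5 -114.1  240.6] F [ 1.1 -0.7  0.2] gap 1.001 q5 [-0.29  1.34] N 3
1 14.2 1.3 0.4 0.1 -0.1 -0.1; 1 14.2 1.3 0.4 0.1 -0.1 -0.1; 1 14.2 1.3 0.4 0.1 -0.1 -0.1
```

Call:
{"name": "send_rows", "arguments": {"deltas": "1 14 1.3 0.4 0 0 0; 1 14 1.3 0.4 0 0 0; 1 14 1.3 0.4 0 0 0; 1 0 0 0 0 0 0"}}

```text
t: 3.32
tool_pos: [556.6, -115.4, 194.8]
orientation: [0.018, -0.706, 0.019, 0.707]
contact_force: [0.5, -0.3, -0.9]
finger_gap: 1.003
```

```bash
python3 snap.py wrist w2;  python3 plan.py 559 -118 198 176.5 1 20
```

```text
3.325 [ 556.6 -115.4  194.8] [ 0.0176 -0.7063  0.0192  0.7074] [ 0.5 -0.3 -0.9] 1.002743383303071
t 3.38 at [ 557.1 -115.6  195.7] F [-0.7 -0.8 -0.1] gap 1.001 q5 [-0.29  1.33] N 1
1 -2.3 2.3 -2.0 0.5 0.0 -0.1
```

View pics/w2.png

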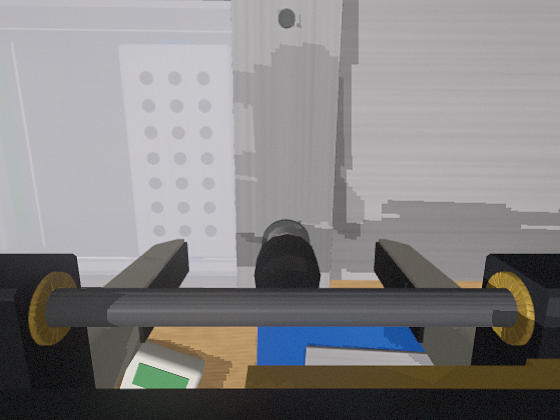

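Call:
{"name": "send_rows", "arguments": {"deltas": "1 -2 2.3 -2 0 0 0; 0 0 0 0 0 0 0; -1 0 0 0 0 0 0; -1 0 0 0 0 0 0; -1 0 0 0 0 0 0", "squeeze": 30}}

```text
t: 4.0
tool_pos: [560.3, -118.9, 200.8]
orientation: [-0.017, 0.708, -0.02, -0.705]
contact_force: [-0.0, 0.5, 0.6]
finger_gap: 0.621
```

Call:
{"name": "send_rows", "arguments": {"deltas": "-1 0 0 0 0 0 0; -1 0 0 0 0 0 0"}}

```text
t: 4.25
tool_pos: [560.2, -118.8, 200.7]
orientation: [-0.017, 0.708, -0.02, -0.705]
contact_force: [-0.4, -0.4, -0.0]
finger_gap: 0.402
```

Call:
{"name": "send_rows", "arguments": {"deltas": "-1 0 0 0 0 0 0; -1 0 0 0 0 0 0; -1 0 0 0 0 0 0"}}

```text
t: 4.62
tool_pos: [560.2, -118.7, 200.6]
orientation: [-0.017, 0.708, -0.02, -0.705]
contact_force: [-0.1, -0.1, 0.5]
finger_gap: 0.292
```

Gripped. Lift about 10.5 mm.

Call:
{"name": "send_rows", "arguments": {"deltas": "-1 -4 0 0 0 0 0; -1 -4 0 0 0 0 0; -1 -2.5 0 0 0 0 0; -1 0 0 0 0 0 0"}}

```text
t: 5.12
tool_pos: [560.1, -118.7, 209.6]
orientation: [-0.017, 0.708, -0.02, -0.706]
contact_force: [5.3, -1.7, -8.5]
finger_gap: 0.297
```

```bash
python3 plan.py 546.5 -341 211 176.5 -1 25
```

```text
t 5.12 at [ 560.1 -118.7  209.6] F [ 5.3 -1.7 -8.5] gap 0.297 q5 [-0.3   1.33] N 9
-1 -0.1 24.7 0.2 0.1 -0.0 -0.0; -1 -0.1 24.7 0.2 0.1 -0.0 -0.0; -1 -0.1 24.7 0.2 0.1 -0.0 -0.0; -1 -0.1 24.7 0.1 0.1 -0.0 -0.0; -1 -0.1 24.7 0.1 0.1 -0.0 -0.0
-1 -0.1 24.7 0.1 0.1 -0.0 -0.0; -1 -0.1 24.7 0.1 0.1 -0.0 -0.0; -1 -0.1 24.7 0.0 0.1 -0.0 -0.0; -1 -0.1 24.7 0.0 0.1 -0.0 -0.0
```

Call:
{"name": "send_rows", "arguments": {"deltas": "-1 -1.5 0 0 0 0 0; -1 -0.5 12 0 0 0 0; -1 -0.3 24 0 0 0 0"}}

```text
t: 5.5
tool_pos: [558.1, -152.4, 210.4]
orientation: [-0.018, 0.708, -0.017, -0.706]
contact_force: [4.9, 2.5, -9.1]
finger_gap: 0.295
```

Call:
{"name": "send_rows", "arguments": {"deltas": "-1 -0.2 25 0 0 0 0; -1 -0.2 25 0 0 0 0; -1 -0.2 25 0 0 0 0; -1 -0.2 25 0 0 0 0; -1 -0.2 25 0 0 0 0"}}

```text
t: 6.12
tool_pos: [551.0, -275.5, 207.3]
orientation: [0.02, -0.706, 0.013, 0.708]
contact_force: [2.3, 7.0, -3.8]
finger_gap: 0.293
```

```bash
python3 plan.py 546.2 -342.7 211 176.5 -1 25
```

```text
t 6.12 at [ 551.  -275.5  207.3] F [ 2.3  7.  -3.8] gap 0.293 q5 [-0.55  1.07] N 3
-1 -1.5 22.4 0.6 0.3 0.1 0.2; -1 -1.4 22.4 0.5 0.3 0.1 0.2; -1 -1.3 22.5 0.3 0.3 0.1 0.2
```

Call:
{"name": "send_rows", "arguments": {"deltas": "-1 -1.2 22 0.5 0.3 0 0.2; -1 -0.7 22 0.5 0.3 0 0.2; -1 -0.3 14 0.3 0.3 0 0.2; -1 0 5 0 0 0 0"}}

```text
t: 6.62
tool_pos: [546.9, -341.0, 207.7]
orientation: [0.023, -0.706, 0.021, 0.708]
contact_force: [4.7, 1.2, -7.4]
finger_gap: 0.299
```

Call:
{"name": "send_rows", "arguments": {"deltas": "-1 0 2.5 0 0 0 0; -1 0 2 0 0 0 0"}}

```text
t: 6.88
tool_pos: [546.7, -343.9, 206.6]
orientation: [0.025, -0.706, 0.019, 0.708]
contact_force: [4.5, 10.8, -7.3]
finger_gap: 0.295
```

Call:
{"name": "send_rows", "arguments": {"deltas": "-1 3 0.3 0 0 0 0; -1 3 0 0 0 0 0; -1 2 0 0 0 0 0"}}

```text
t: 7.25
tool_pos: [547.0, -343.8, 200.5]
orientation: [0.024, -0.706, 0.019, 0.708]
contact_force: [-4.9, 6.2, 11.8]
finger_gap: 0.296
```

Call:
{"name": "send_rows", "arguments": {"deltas": "1 -0.5 0 0 0 0 0; 1 0 0 0 0 0 0; 1 0 0 0 0 0 0; 1 0 0 0 0 0 0; 1 0 0 0 0 0 0"}}

```text
t: 7.88
tool_pos: [546.9, -345.4, 203.4]
orientation: [0.023, -0.706, 0.02, 0.707]
contact_force: [0.2, 0.7, -1.2]
finger_gap: 0.784
```

```bash
python3 plan.py 500 -150 300 176.5 1 40
```

```text
t 7.88 at [ 546.9 -345.4  203.4] F [ 0.2  0.7 -1.2] gap 0.784 q5 [-0.64  0.99] N 6
1 -15.9 -32.1 9.8 -0.0 0.0 0.0; 1 -16.0 -32.1 9.8 -0.0 0.0 0.0; 1 -16.0 -32.1 9.8 -0.0 0.0 0.0; 1 -16.0 -32.1 9.8 -0.0 0.0 0.0; 1 -16.0 -32.0 9.8 -0.0 0.0 0.0
1 -16.1 -32.0 9.8 -0.0 0.0 0.0
```

Call:
{"name": "send_rows", "arguments": {"deltas": "1 -30 0 0 0 0 0; 1 -30 0 0 0 0 0; 1 -30 -30 20 0 0 0; 1 -10 -55 20 0 0 0; 1 -10 -55 20 0 0 0"}}

```text
t: 8.5
tool_pos: [494.1, -201.9, 314.8]
orientation: [0.026, -0.705, 0.021, 0.709]
contact_force: [0.8, 1.2, 0.9]
finger_gap: 1.001
```

Call:
{"name": "send_rows", "arguments": {"deltas": "1 0 -55 10 0 0 0; 1 0 -10 5 0 0 0; 1 0 0 0 0 0 0"}}

```text
t: 8.88
tool_pos: [482.6, -132.0, 317.4]
orientation: [0.024, -0.706, 0.02, 0.707]
contact_force: [-0.4, -0.6, 0.1]
finger_gap: 1.001
```

```bash
python3 snap.py wrist w3; python3 snap.py side s3;python3 - <<'E'
from h import *
crop('pics/s3.png','pics/s3a.png',225,140,385,330,3)
E
```

```text
8.875 [ 482.6 -132.   317.4] [ 0.0241 -0.7063  0.0202  0.7073] [-0.4 -0.6  0.1] 1.0005642594407893
8.925 [ 482.8 -132.4  317.3] [ 0.0244 -0.7062  0.0204  0.7073] [ 0.2  0.4 -0.1] 0.9984174145248803
```

View pics/w3.png

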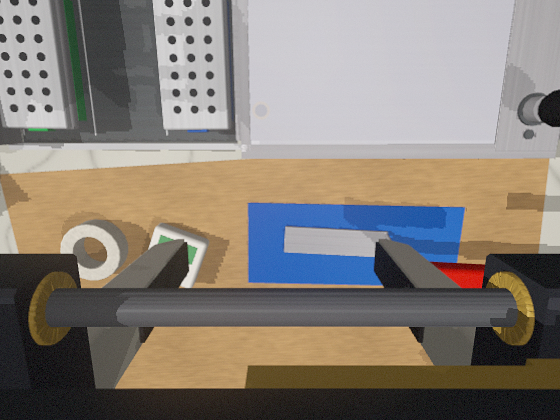

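View pics/s3a.png

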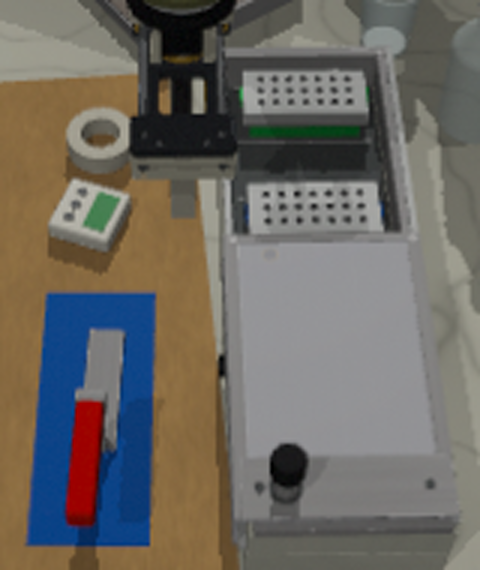

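```bash
python3 - <<'E'
from h import *
import pickle
c,st=pickle.load(open('pics/s3.pkl','rb'))
P=[(544.8,-343,z) for z in (111,115,118,145,152)]
print((proj(c,P)-[225,140])*3)
P=[(558.7,-118,z) for z in (111,115,118,145,152)]
print((proj(c,P)-[225,140])*3)
E
python3 plan.py 396 -330 230 -96.4 1
```

```text
[[282.99707479 477.84967002]
 [283.30104019 475.35828309]
 [283.53023314 473.47935021]
 [285.64119421 456.15734304]
 [286.2030485  451.54196349]]
[[267.69646102 237.27637668]
 [267.91780882 234.40664523]
 [268.08457146 232.24405203]
 [269.61504486 212.3746897 ]
 [270.02073475 207.1011387 ]]
t 8.97 at [ 482.8 -133.   317.1] F [ 0.4 -1.   0.5] gap 1.001 q5 [-0.37  1.26] N 9
1 9.6 22.5 8.2 -9.7 -0.0 0.0; 1 9.6 20.8 11.9 -9.7 -0.0 0.0; 1 9.6 18.5 15.2 -9.7 -0.0 0.0; 1 9.6 15.7 18.1 -9.7 -0.0 0.0; 1 9.6 12.4 20.5 -9.7 -0.0 0.0
1 9.7 8.8 22.3 -9.7 -0.0 0.0; 1 9.7 4.9 23.4 -9.7 -0.0 0.0; 1 9.7 0.9 23.9 -9.7 -0.0 0.0; 1 9.7 -3.2 23.7 -9.7 -0.0 0.0
```

Call:
{"name": "send_rows", "arguments": {"deltas": "1 9.6 22.5 8.2 -9.7 0 0; 1 9.6 20.8 11.9 -9.7 0 0; 1 9.6 18.5 15.2 -9.7 0 0; 1 9.6 15.7 18.1 -9.7 0 0; 1 9.6 12.4 20.5 -9.7 0 0"}}

```text
t: 9.6
tool_pos: [434.6, -252.3, 266.5]
orientation: [-0.274, -0.651, -0.278, 0.651]
contact_force: [0.2, -0.7, -0.3]
finger_gap: 0.996
```

Call:
{"name": "send_rows", "arguments": {"deltas": "1 9.6 9 22 -9.7 0 0; 1 9.6 5 23.4 -9.7 0 0; 1 9.6 1 24 -9.7 0 0; 1 9.6 -3 24 -9.7 0 0; 1 0 0 0 0 0 0"}}

```text
t: 10.22
tool_pos: [393.6, -352.5, 223.0]
orientation: [-0.476, -0.52, -0.483, 0.52]
contact_force: [-0.0, 0.4, 1.3]
finger_gap: 0.997
```

```bash
python3 snap.py wrist w4
```

```text
10.225 [ 393.6 -352.5  223. ] [-0.4759 -0.5195 -0.4832  0.5198] [-0.   0.4  1.3] 0.9970601361021597
```

View pics/w4.png

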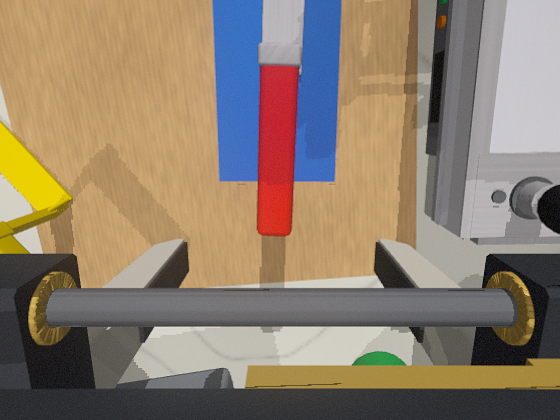

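```bash
python3 - <<'E'
from h import *
import pickle
c,st=pickle.load(open('pics/w4.pkl','rb'))
P=onz(c,[(259.5,72),(299,72),(258,225),(291,225),(274,235)],98,st);print(P)
a=(P[0]+P[1])/2;b=(P[2]+P[3])/2;d=(a-b)[:2];d/=np.linalg.norm(d);print(a,b,d,np.degrees(np.arctan2(d[1],d[0])))
q=onz(c,[(274.5,235)],98,st)[0]
print('grip from end',q[:2]+67*d)
s=onz(c,[(263,0),(305,0)],6,st);print(s,'blade mid',s.mean(0))
E
python3 plan.py 396 -289 215 -96.4 1
```

```text
[[ 388.50120331 -258.59485768   98.        ]
 [ 410.29208675 -260.34347767   98.        ]
 [ 379.39082067 -346.19139711   98.        ]
 [ 399.50500725 -347.74312573   98.        ]
 [ 388.61226899 -353.31727886   98.        ]]
[ 399.39664503 -259.46916767   98.        ] [ 389.44791396 -346.96726142   98.        ] [0.11297433 0.99359791] 83.51319884363923
grip from end [ 396.48839138 -286.76982315]
[[ 391.05550279 -194.37717886    6.        ]
 [ 423.0258218  -196.98582394    6.        ]] blade mid [ 407.0406623 -195.6815014    6.       ]
t 10.28 at [ 394.1 -351.8  223.5] F [ 0.2  0.1 -0.2] gap 1.0 q5 [-0.83 -0.74] N 2
1 4.5 -1.6 -31.4 0.8 -0.2 0.2; 1 4.4 -2.1 -31.3 0.8 -0.2 0.2
```

Call:
{"name": "send_rows", "arguments": {"deltas": "1 8 -1.6 -32 0.8 -0.2 0.2; 1 8 -2 -32 0.8 -0.2 0.2; 1 0 0 0 0 0 0"}}

```text
t: 10.65
tool_pos: [397.0, -286.8, 208.4]
orientation: [0.468, 0.53, 0.467, -0.53]
contact_force: [1.1, -0.3, 0.4]
finger_gap: 1.0
```

```bash
python3 plan.py 396.5 -287.5 152 -96.5 1 20
```

```text
t 10.65 at [ 397.  -286.8  208.4] F [ 1.1 -0.3  0.4] gap 1.0 q5 [-0.73 -0.61] N 3
1 18.8 -0.2 0.2 -0.2 0.0 -0.0; 1 18.8 -0.2 0.2 -0.2 0.0 -0.0; 1 18.8 -0.2 0.2 -0.2 0.0 -0.0
```

Call:
{"name": "send_rows", "arguments": {"deltas": "1 18.8 -0.2 0.2 0 0 0; 1 18.8 -0.2 0.2 0 0 0; 1 18.8 -0.2 0.2 0 0 0; 0 0 0 0 0 0 0; -1 0 0 0 0 0 0"}}

```text
t: 11.28
tool_pos: [397.1, -290.2, 149.3]
orientation: [-0.467, -0.532, -0.465, 0.532]
contact_force: [0.1, -0.3, -0.2]
finger_gap: 0.835
```

```bash
python3 plan.py 396.5 -287.5 152 -96.5 -1 20
```

```text
t 11.28 at [ 397.1 -290.2  149.3] F [ 0.1 -0.3 -0.2] gap 0.835 q5 [-0.73 -0.6 ] N 1
-1 -2.8 -1.0 -2.5 -1.1 0.1 -0.1
```

Call:
{"name": "send_rows", "arguments": {"deltas": "0 -2.8 -1 -2.5 -1.1 0 0; -1 0 0 0 0 0 0; -1 0 0 0 0 0 0; -1 0 0 0 0 0 0; -1 0 0 0 0 0 0", "squeeze": 60}}

```text
t: 11.9
tool_pos: [397.4, -288.5, 154.5]
orientation: [0.474, 0.527, 0.469, -0.527]
contact_force: [0.4, 0.2, 0.2]
finger_gap: 0.295
```

Call:
{"name": "send_rows", "arguments": {"deltas": "-1 0 0 0 0 0 0; -1 0 0 0 0 0 0; -1 0 0 0 0 0 0; -1 0 0 0 0 0 0"}}

```text
t: 12.4
tool_pos: [397.4, -288.5, 154.5]
orientation: [0.474, 0.527, 0.469, -0.527]
contact_force: [0.3, 0.1, -0.8]
finger_gap: 0.234
```

```bash
python3 plan.py 396.5 -287.5 152 -96.5 -1 20
```

```text
t 12.4 at [ 397.4 -288.5  154.5] F [ 0.3  0.1 -0.8] gap 0.234 q5 [-0.73 -0.62] N 1
-1 2.5 -1.0 -0.9 0.1 0.3 -0.3
```

```bash
python3 - <<'E'
from h import *
from plant import r
T=r.camera_info('top');print(onz(T,[(231,95)],170),onz(T,[(300,100)],140),onz(T,[(436,172)],90),onz(T,[(455,200)],190))
E
python3 plan.py 400 -250 260 -96.5 -1 40; python3 plan.py 515 12 293 176.5 -1 50
```

```text
[[787.22105401  97.31593899 170.        ]] [[ 785.01033331 -106.55334139  140.        ]] [[ 575.4975961  -517.48465145   90.        ]] [[ 465.24506636 -532.97116841  190.        ]]
t 12.4 at [ 397.4 -288.5  154.5] F [ 0.3  0.1 -0.8] gap 0.234 q5 [-0.73 -0.62] N 3
-1 -35.2 -0.4 -12.7 0.0 0.1 -0.1; -1 -35.2 -0.5 -12.7 0.0 0.1 -0.1; -1 -35.2 -0.5 -12.8 0.0 0.1 -0.1
t 12.4 at [ 397.4 -288.5  154.5] F [ 0.3  0.1 -0.8] gap 0.234 q5 [-0.73 -0.62] N 9
-1 -15.5 9.3 -34.6 9.7 -0.0 -0.0; -1 -15.5 3.4 -35.6 9.7 -0.0 -0.0; -1 -15.5 -2.7 -35.7 9.7 -0.0 -0.0; -1 -15.5 -8.6 -34.7 9.7 -0.0 -0.0; -1 -15.5 -14.4 -32.8 9.7 -0.0 -0.0
-1 -15.5 -19.7 -29.9 9.7 -0.0 -0.0; -1 -15.5 -24.5 -26.2 9.7 -0.0 -0.0; -1 -15.4 -28.5 -21.7 9.7 -0.0 -0.0; -1 -15.4 -31.8 -16.6 9.7 -0.0 -0.0
```

Call:
{"name": "send_rows", "arguments": {"deltas": "-1 -20 0 0 0 0 0; -1 -35 0 -10 0 0 0; -1 -40 0 -10 0 0 0; -1 -40 0 -10 0 0 0"}}

```text
t: 12.9
tool_pos: [397.7, -255.8, 287.2]
orientation: [-0.469, -0.527, -0.472, 0.528]
contact_force: [0.5, -0.1, -1.1]
finger_gap: 0.233
```

```bash
 python3 plan.py 515 12 293 176.5 -1 50 8
```

```text
t 12.9 at [ 397.7 -255.8  287.2] F [ 0.5 -0.1 -1.1] gap 0.233 q5 [-0.68 -0.57] N 11
-1 -0.5 7.8 -25.4 7.9 0.0 0.0; -1 -0.5 4.3 -26.2 7.9 0.0 0.0; -1 -0.5 0.6 -26.6 7.9 0.0 0.0; -1 -0.5 -3.0 -26.4 7.9 0.0 0.0; -1 -0.5 -6.6 -25.7 7.9 0.0 0.0
-1 -0.5 -10.1 -24.6 7.9 0.0 0.0; -1 -0.5 -13.4 -23.0 7.9 0.0 0.0; -1 -0.5 -16.4 -20.9 7.9 0.0 0.0; -1 -0.5 -19.2 -18.4 7.9 0.0 0.0; -1 -0.5 -21.5 -15.6 7.9 0.0 0.0
-1 -0.5 -23.5 -12.5 7.9 0.0 0.0
```

Call:
{"name": "send_rows", "arguments": {"deltas": "-1 -1 7.8 -25 8 0 0; -1 -1 4 -26 8 0 0; -1 -1 0.6 -26.6 8 0 0; -1 -1 -3 -26.4 8 0 0; -1 -1 -6.6 -25.7 8 0 0"}}

```text
t: 13.52
tool_pos: [453.6, -133.4, 295.6]
orientation: [-0.255, -0.66, -0.254, 0.66]
contact_force: [0.6, 0.0, -1.3]
finger_gap: 0.232
```

Call:
{"name": "send_rows", "arguments": {"deltas": "-1 -1 -10 -24.6 8 0 0; -1 -1 -13 -23 8 0 0; -1 -1 -16 -21 8 0 0; -1 -1 -19 -18 8 0 0; -1 -1 -21.5 -15.6 8 0 0"}}

```text
t: 14.15
tool_pos: [512.8, -10.5, 298.1]
orientation: [-0.005, -0.706, -0.005, 0.709]
contact_force: [-0.3, -0.3, -1.1]
finger_gap: 0.233
```

```bash
 python3 plan.py 515 12 293 176.5 -1 50 8
```

```text
t 14.15 at [512.8 -10.5 298.1] F [-0.3 -0.3 -1.1] gap 0.233 q5 [-0.12  1.44] N 1
-1 5.1 -22.5 -2.6 4.3 0.2 -0.1
```

Call:
{"name": "send_rows", "arguments": {"deltas": "-1 2 -18 -2.6 4.3 0 0; -1 0 0 0 0 0 0"}}

```text
t: 14.4
tool_pos: [515.1, 9.5, 295.0]
orientation: [0.021, -0.704, 0.022, 0.709]
contact_force: [-0.5, -0.6, -0.7]
finger_gap: 0.232
```

```bash
python3 snap.py wrist w5; python3 snap.py top t5; python3 snap.py side s5; python3 -c "
from h import *
crop('pics/t5.png','pics/t5a.png',90,115,280,265,4)
crop('pics/s5.png','pics/s5a.png',225,100,385,250,4)"
```

```text
14.4 [515.1   9.5 295. ] [ 0.0215 -0.7045  0.0222  0.7091] [-0.5 -0.6 -0.7] 0.23249972215082934
14.45 [515.1   8.9 295.1] [ 0.0212 -0.7045  0.0221  0.709 ] [-0.4  0.4 -1. ] 0.23233674003990182
14.5 [515.1   8.3 295.3] [ 0.0213 -0.7047  0.0224  0.7089] [ 0.6 -0.1 -0.4] 0.22955242551469293
```

View pics/w5.png

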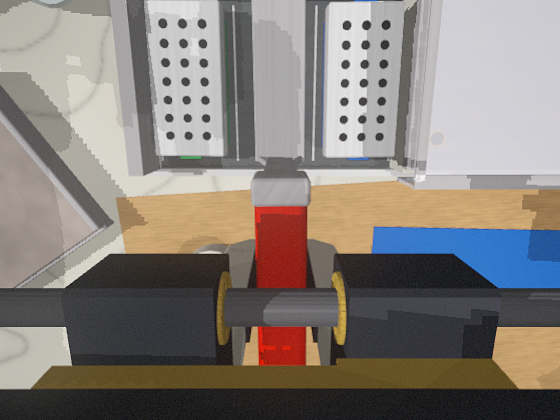

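View pics/s5a.png

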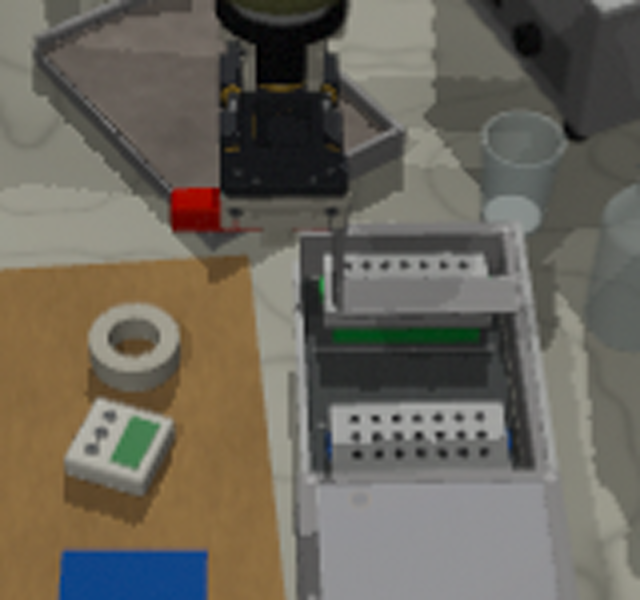

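```bash
python3 -c "
from h import *
crop('pics/w5.png','pics/w5a.png',130,0,260,175,4)
crop('pics/w5.png','pics/w5b.png',300,0,430,175,4)"
```

```text
(no output)
```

View pics/w5a.png

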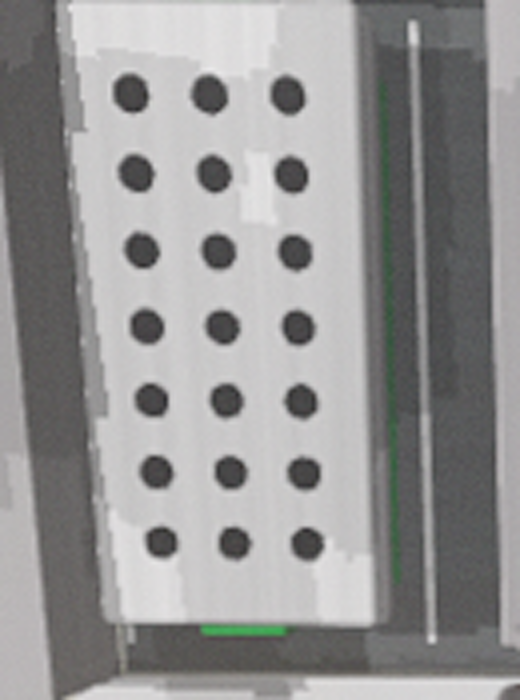

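View pics/w5b.png

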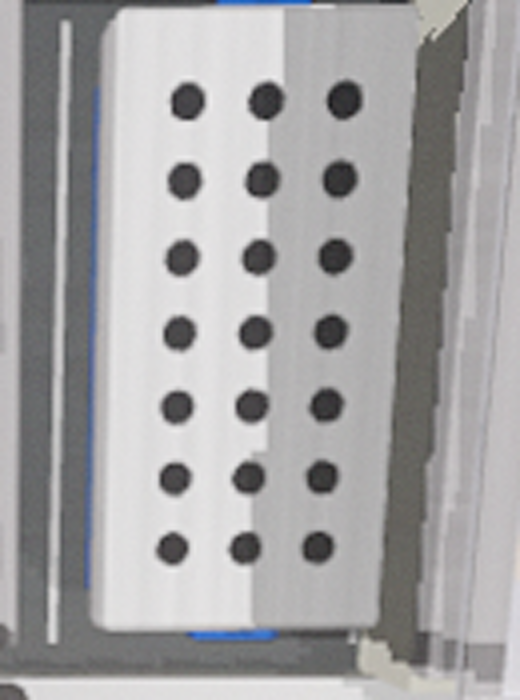

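```bash
python3 - <<'E'
from h import *
import pickle
c,st=pickle.load(open('pics/w5.pkl','rb'))
f=lambda L,ox:[(ox+u/4,v/4) for u,v in L]
for nm,L,ox in (('L',[(222,327),(210,94),(234,543),(131,94),(288,95),(162,542),(307,543),(105,620),(375,623)],130),('R',[(256,332),(266,101),(246,547),(188,101),(344,101),(172,548),(318,547),(92,625),(378,628)],300)):
    P=onz(c,f(L,ox),79,st);print(nm,P[:,:2].round(1).tolist())
    d=(P[1]-P[2])[:2];print('len',np.linalg.norm(d),'head',np.degrees(np.arctan2(d[1],d[0])), 'w',np.linalg.norm((P[7]-P[8])[:2]),'mid',(P[1]+P[2])[:2]/2,'front mid',(P[7]+P[8])[:2]/2)
q=st['orientation'];M=R.from_quat([q[1],q[2],q[3],q[0]]).as_matrix();print('tool axes\n',M.round(4))
# blade expected
def tw(x,y,z): return st['tool_pos']+M@np.array([x,y,z])
print(proj(c,[tw(148.5,s*16,-z) for z in (50,100,140) for s in (-1,1)],st))
Mz=M[:,2];print('tool head',np.degrees(np.arctan2(Mz[1],Mz[0])))
# dryer front-left plate corner
print(onz(c,[(147,0),(140,172),(132,175)],88,st))
E
```

```text
L [[614.7, 79.7], [656.8, 76.6], [572.7, 82.6], [657.7, 91.7], [655.8, 61.7], [573.8, 97.3], [571.8, 67.5], [558.6, 111.4], [554.6, 55.2]]
len 84.34104469806209 head -4.041413166689526 w 56.393007850434564 mid [614.74460587  79.58213107] front mid [556.59276404  83.28106297]
R [[605.2, -62.3], [647.1, -64.3], [563.2, -60.1], [648.0, -49.3], [646.2, -79.2], [564.0, -44.8], [562.3, -74.9], [549.1, -27.8], [544.9, -87.6]]
len 83.98904849573894 head -2.8688858055044553 w 59.95098918642173 mid [605.16414086 -62.19047617] front mid [546.99464103 -57.70793963]
tool axes
 [[-6.600e-03 -6.170e-02 -9.981e-01]
 [-8.000e-04 -9.981e-01  6.170e-02]
 [-1.000e+00  1.200e-03  6.500e-03]]
[[256.68905503 146.63656744]
 [306.30783148 146.6973291 ]
 [255.43997858  63.70691721]
 [307.81030562  63.77485705]
 [254.3219283   -9.68429815]
 [309.15303306  -9.60964532]]
tool head 176.46262989419256
[[671.57912753  98.36803055  88.        ]
 [546.3142358  123.52790631  88.        ]
 [544.24979587 130.46617387  88.        ]]
```

```bash
 python3 plan.py 376 96.5 270 175.96 -1 45 8
```

```text
t 14.55 at [515.2   8.  295.5] F [ 0.8 -0.2 -1.8] gap 0.233 q5 [-0.08  1.55] N 4
-1 6.5 -19.9 36.1 0.1 0.1 -0.0; -1 6.5 -19.8 36.1 0.1 0.1 -0.0; -1 6.5 -19.8 36.2 0.1 0.1 -0.0; -1 6.4 -19.7 36.2 0.1 0.1 -0.0
```

View pics/t5a.png

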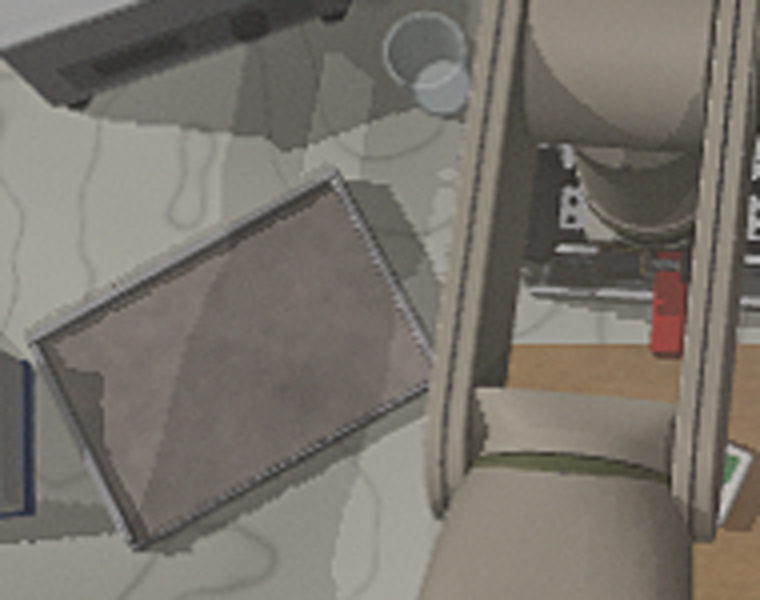

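Call:
{"name": "send_rows", "arguments": {"deltas": "-1 3 -20 36 0 0 0; -1 6 -20 36 0 0 0; -1 6 -20 36 0 0 0; -1 6 -20 36 0 0 0; -1 0 0 0 0 0 0"}}

```text
t: 15.18
tool_pos: [372.7, 94.6, 274.3]
orientation: [0.021, -0.705, 0.023, 0.708]
contact_force: [0.5, -0.8, -2.0]
finger_gap: 0.23
```

```bash
 python3 plan.py 376 96.5 202.5 175.96 -1 25 8
```

```text
t 15.18 at [372.7  94.6 274.3] F [ 0.5 -0.8 -2. ] gap 0.23 q5 [0.12 1.75] N 3
-1 23.9 -0.8 -1.2 0.1 0.1 -0.0; -1 23.9 -0.8 -1.1 0.1 0.1 -0.0; -1 23.9 -0.7 -1.1 0.1 0.1 -0.0
```

Call:
{"name": "send_rows", "arguments": {"deltas": "-1 23.9 -0.8 -1 0 0 0; -1 23.9 -0.8 -1 0 0 0; -1 23 -0.7 -1 0 0 0; -1 0 0 0 0 0 0"}}

```text
t: 15.68
tool_pos: [378.6, 93.4, 204.2]
orientation: [-0.021, 0.707, -0.023, -0.706]
contact_force: [-0.6, -0.0, -1.9]
finger_gap: 0.231
```

```bash
python3 snap.py wrist w6;  python3 plan.py 510.5 87 202.5 175.96 -1 20 8
```

```text
15.675 [378.6  93.4 204.2] [-0.0211  0.7075 -0.0231 -0.706 ] [-0.6 -0.  -1.9] 0.23110291055481777
t 15.72 at [379.3  93.5 205.5] F [ 0.   0.2 -1.4] gap 0.232 q5 [0.11 1.75] N 7
-1 0.5 -0.2 -18.8 0.1 -0.0 -0.0; -1 0.5 -0.3 -18.8 0.1 -0.0 -0.0; -1 0.5 -0.3 -18.8 0.1 -0.0 -0.0; -1 0.5 -0.3 -18.8 0.1 -0.0 -0.0; -1 0.5 -0.3 -18.8 0.1 -0.0 -0.0
-1 0.4 -0.3 -18.8 0.1 -0.0 -0.0; -1 0.4 -0.4 -18.8 0.1 -0.0 -0.0
```

View pics/w6.png

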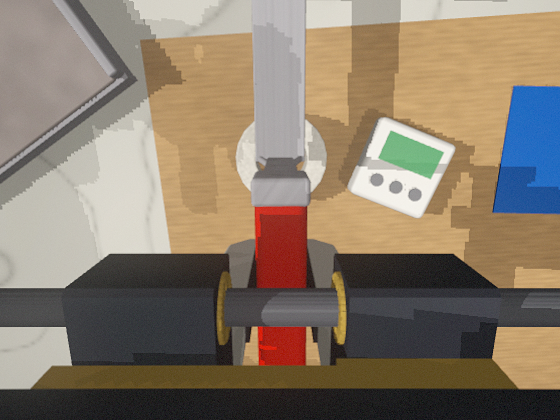

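Call:
{"name": "send_rows", "arguments": {"deltas": "-1 1 0 -12 0 0 0; -1 0.5 0 -19 0 0 0; -1 0.3 0 -19 0 0 0"}}

```text
t: 16.1
tool_pos: [432.3, 89.1, 208.3]
orientation: [-0.021, 0.71, -0.023, -0.704]
contact_force: [-1.5, -0.6, -3.5]
finger_gap: 0.233
```

```bash
python3 snap.py side s7; python3 snap.py wrist w7; python3 plan.py 510.5 85 202.5 175.96 -1 20 8;python3 -c "
from h import *
crop('pics/s7.png','pics/s7a.png',225,100,385,250,4)"
```

```text
16.1 [432.3  89.1 208.3] [-0.0213  0.7099 -0.023  -0.7036] [-1.5 -0.6 -3.5] 0.23279342210644963
16.15 [434.3  88.9 208.9] [-0.0214  0.7109 -0.0231 -0.7026] [-0.7 -1.2 -1.7] 0.22883335500387433
t 16.2 at [433.1  89.  208.5] F [ 0.1 -0.3 -3.5] gap 0.233 q5 [0.09 1.72] N 4
-1 1.7 -0.2 -19.3 0.1 -0.1 -0.0; -1 1.7 -0.3 -19.4 0.1 -0.1 -0.0; -1 1.6 -0.3 -19.4 0.1 -0.1 -0.0; -1 1.6 -0.3 -19.4 0.1 -0.1 -0.0
```

View pics/w7.png

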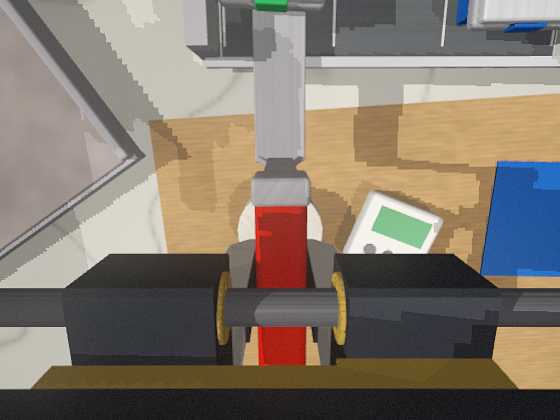

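View pics/s7a.png

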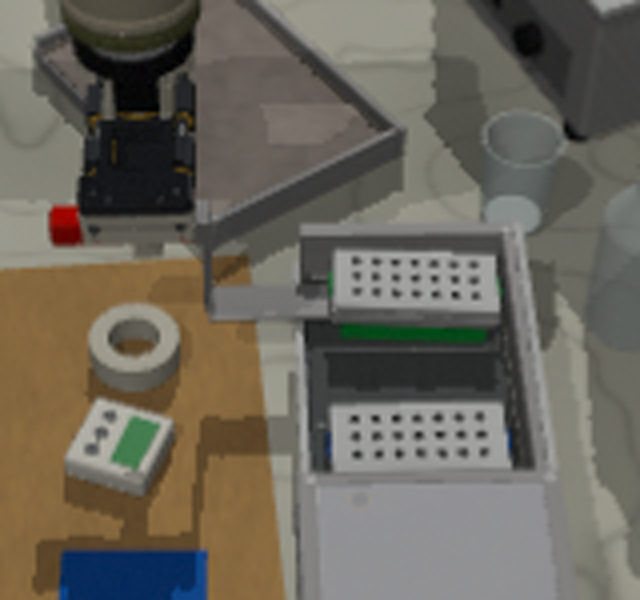

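```bash
python3 -c "
from plan import *
st=r.state();q=st['orientation'];M=R.from_quat([q[1],q[2],q[3],q[0]]).as_matrix();print(st['t'],st['tool_pos'],M.round(4),st['contact_force'],st['ft_torque'],st['joint_vel'])
from h import *
crop('pics/w7.png','pics/w7a.png',180,0,330,60,5)
import pickle
c,s=pickle.load(open('pics/s7.pkl','rb'))
"
```

```text
16.2 [433.14574224  89.01971881 208.54143815] [[ 0.0102 -0.0633 -0.9979]
 [-0.0027 -0.998   0.0633]
 [-0.9999  0.0021 -0.0103]] [ 0.05639957 -0.3092469  -3.49741412] [ 0.02221944  0.47283682 -0.00462999] [ 0.00758677 -0.03117342  0.04364228  0.00246675  0.02149947  0.01205081]
```

View pics/w7a.png

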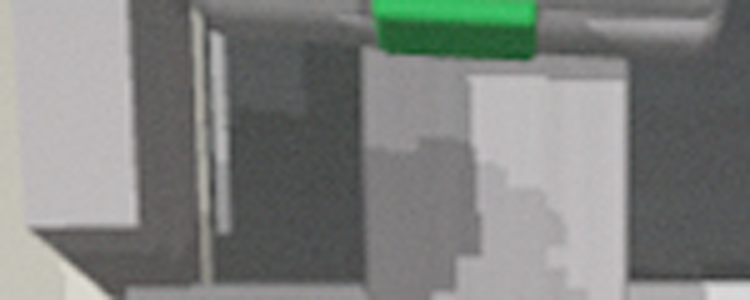

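Call:
{"name": "send_rows", "arguments": {"deltas": "-1 3 0 0 0 -0.5 0; -1 2 0 0 0 -0.3 0; -1 0 0 0 0 0 0"}}

```text
t: 16.58
tool_pos: [432.9, 88.7, 204.6]
orientation: [0.022, -0.706, 0.023, 0.708]
contact_force: [0.1, 0.7, -0.7]
finger_gap: 0.23
```

```bash
cat > chk.py <<'E'
from plan import *
st=r.state();q=st['orientation'];M=R.from_quat([q[1],q[2],q[3],q[0]]).as_matrix()
print(round(st['t'],2),st['tool_pos'].round(1),'head',np.degrees(np.arctan2(M[1,2],M[0,2])).round(2),'pitch z.z',M[2,2].round(4),'y.z',M[2,1].round(4),'F',st['contact_force'].round(1),'T',st['ft_torque'].round(2),'gap',round(st['finger_gap'],3))
E
python3 chk.py;python3 snap.py side s8;python3 -c "
from h import *
crop('pics/s8.png','pics/s8a.png',225,100,385,250,4)"
```

```text
16.57 [432.9  88.7 204.6] head 176.37 pitch z.z 0.0034 y.z 0.0019 F [ 0.1  0.7 -0.7] T [0.02 0.22 0.02] gap 0.23
16.575 [432.9  88.7 204.6] [ 0.0218 -0.7055  0.0231  0.708 ] [ 0.1  0.7 -0.7] 0.22974428078211326
```

View pics/s8a.png

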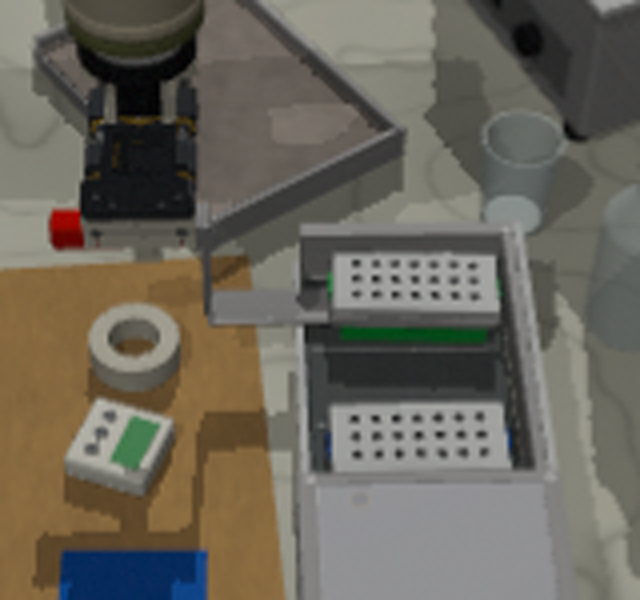

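```bash
python3 -c "
from h import *
crop('pics/s8.png','pics/s8b.png',300,155,360,190,12)
crop('pics/s3.png','pics/s3b.png',300,155,360,190,12)"
```

```text
(no output)
```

View pics/s8b.png

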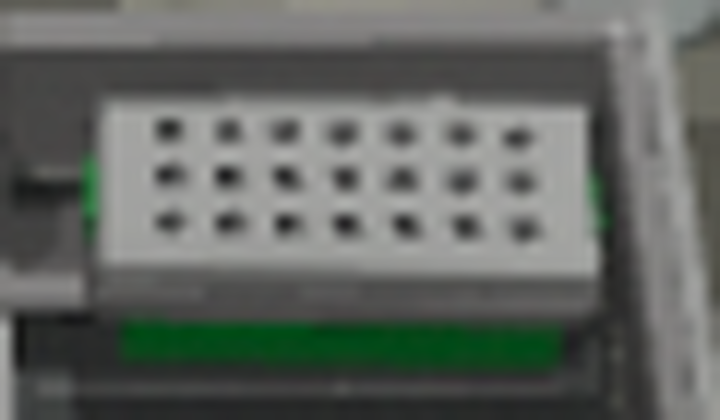

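View pics/s3b.png

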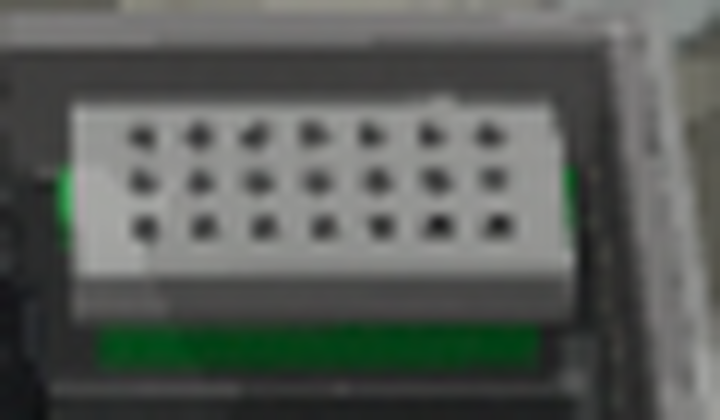

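```bash
 python3 plan.py 433 93.5 203 175.4 -1 20 8; python3 plan.py 433 93.5 203 175.4 -1 3 8
```

```text
t 16.62 at [433.   88.7 204.7] F [ 0.2  0.2 -1.1] gap 0.229 q5 [0.09 1.72] N 1
-1 1.7 -4.7 0.3 1.0 0.2 -0.1
t 16.62 at [433.   88.7 204.7] F [ 0.2  0.2 -1.1] gap 0.229 q5 [0.09 1.72] N 2
-1 0.9 -2.4 0.1 0.5 0.1 -0.1; -1 0.9 -2.4 0.2 0.5 0.1 -0.1
```

Call:
{"name": "send_rows", "arguments": {"deltas": "-1 0.9 -2.4 0 0.5 0 0; -1 0.9 -2.4 0 0.5 0 0; -1 0 0 0 0 0 0"}}

```text
t: 17.0
tool_pos: [433.1, 94.1, 203.0]
orientation: [0.028, -0.706, 0.03, 0.707]
contact_force: [-0.6, 0.1, -2.4]
finger_gap: 0.235
```

```bash
 python3 chk.py; python3 snap.py wrist w9;  python3 plan.py 515.4 87.4 202.5 175.4 -1 10 8; python3 -c "
from h import *
crop('pics/w9.png','pics/w9a.png',180,0,330,60,5)"
```

```text
17.0 [433.1  94.1 203. ] head 175.31 pitch z.z 0.0026 y.z 0.0018 F [-0.6  0.1 -2.4] T [0.05 0.25 0.07] gap 0.235
17.0 [433.1  94.1 203. ] [ 0.0283 -0.7056  0.0295  0.7075] [-0.6  0.1 -2.4] 0.23546141874120813
t 17.05 at [433.1  94.  203.1] F [ 0.2  0.6 -1. ] gap 0.232 q5 [0.1  1.75] N 9
-1 0.0 0.0 -9.2 -0.0 0.0 -0.0; -1 0.0 0.0 -9.2 -0.0 0.0 -0.0; -1 0.0 0.0 -9.2 -0.0 0.0 -0.0; -1 0.0 0.0 -9.2 -0.0 0.0 -0.0; -1 0.0 0.0 -9.2 -0.0 0.0 -0.0
-1 0.1 0.0 -9.2 -0.0 0.0 -0.0; -1 0.1 0.0 -9.2 -0.0 0.0 -0.0; -1 0.1 0.0 -9.2 -0.0 0.0 -0.0; -1 0.1 0.0 -9.2 -0.0 0.0 -0.0
```

View pics/w9a.png

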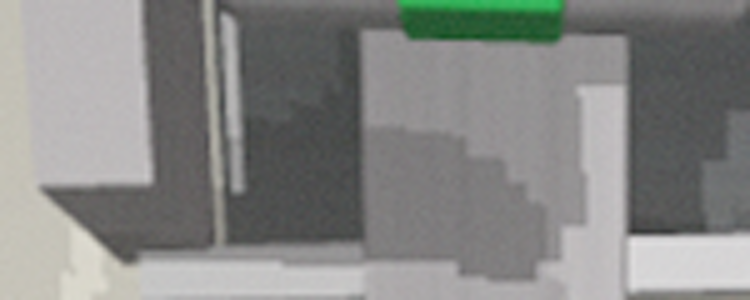

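Call:
{"name": "send_rows", "arguments": {"deltas": "-1 0.2 -0.5 -10 0 -0.1 0; -1 0.4 -0.5 -10 0 -0.1 0; -1 0 0 0 0 0 0"}}

```text
t: 17.42
tool_pos: [455.0, 93.3, 202.5]
orientation: [0.028, -0.705, 0.029, 0.708]
contact_force: [0.6, -0.6, -2.3]
finger_gap: 0.229
```

```bash
 python3 chk.py
```

```text
17.43 [455.   93.3 202.5] head 175.32 pitch z.z 0.0055 y.z 0.0018 F [ 0.6 -0.6 -2.3] T [0.01 0.33 0.01] gap 0.229
```

Call:
{"name": "send_rows", "arguments": {"deltas": "-1 0.1 0 -10 0 0 0; -1 0.1 0 -10 0 0 0; -1 0.1 0 -10 0 0 0; -1 0 0 0 0 0 0"}}

```text
t: 17.92
tool_pos: [487.4, 90.5, 201.8]
orientation: [0.028, -0.704, 0.03, 0.709]
contact_force: [-0.0, -0.2, -2.1]
finger_gap: 0.232
```

```bash
 python3 chk.py
```

```text
17.93 [487.4  90.5 201.8] head 175.31 pitch z.z 0.0058 y.z 0.0019 F [-0.  -0.2 -2.1] T [ 0.02  0.3  -0.01] gap 0.232
```

Call:
{"name": "send_rows", "arguments": {"deltas": "-1 -0.3 0 -10 0 0 0; -1 -0.3 0 -10 0 0 0; -1 0 0 -3 0 0 0; -1 0 0 0 0 0 0"}}

```text
t: 18.42
tool_pos: [511.8, 88.5, 202.2]
orientation: [0.028, -0.704, 0.03, 0.709]
contact_force: [-0.5, 0.3, -2.3]
finger_gap: 0.233
```

```bash
 python3 chk.py; python3 snap.py wrist w10;python3 snap.py side s10;python3 -c "
from h import *
crop('pics/s10.png','pics/s10a.png',275,145,365,195,8)"
```

```text
18.43 [511.8  88.5 202.2] head 175.31 pitch z.z 0.0062 y.z 0.0019 F [-0.5  0.3 -2.3] T [ 0.03  0.3  -0.04] gap 0.233
18.425 [511.8  88.5 202.2] [ 0.0283 -0.7043  0.0295  0.7087] [-0.5  0.3 -2.3] 0.23250978185757504
18.475 [511.7  88.5 202.2] [ 0.0283 -0.7043  0.0295  0.7087] [-0.3  0.2 -1.5] 0.23553541450901777
```

View pics/w10.png

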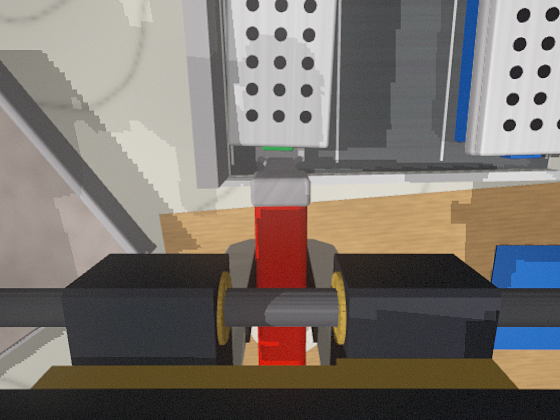

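View pics/s10a.png

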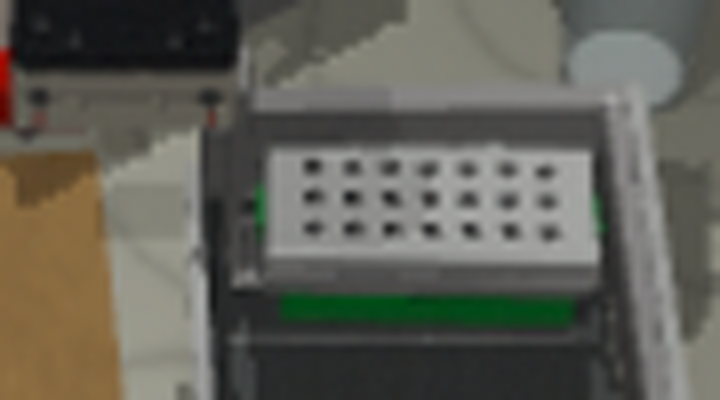

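```bash
python3 - <<'E'
from h import *
import pickle
c,st=pickle.load(open('pics/w10.pkl','rb'))
P=onz(c,[(279,117),(281.5,6)],79,st);d=(P[1]-P[0])[:2];L=np.linalg.norm(d);d/=L
q=st['orientation'];M=R.from_quat([q[1],q[2],q[3],q[0]]).as_matrix()
C=np.r_[P[0][:2]+42*d,45];print(P,L,np.degrees(np.arctan2(d[1],d[0])),C)
print('cassette centre in tool',M.T@(C-st['tool_pos']))
E
```

```text
[[579.08893289  84.18587159  79.        ]
 [634.90545063  78.28379399  79.        ]] 56.127695237043696 -6.036065847822814 [620.85608073  79.76938418  45.        ]
cassette centre in tool [ 156.48028702   -0.5547     -110.34816488]
```

Call:
{"name": "send_rows", "arguments": {"deltas": "-1 0 0 -3 0 0 0; -1 -2 0 0 0 0 0; -1 -2 0 0 0 0 0; -1 -2 0 0 0 0 0; -1 0 0 0 0 0 0"}}

```text
t: 19.15
tool_pos: [514.2, 88.3, 208.5]
orientation: [0.028, -0.704, 0.029, 0.709]
contact_force: [-0.4, -0.2, -2.9]
finger_gap: 0.233
```

```bash
 python3 chk.py
```

```text
19.15 [514.2  88.3 208.5] head 175.32 pitch z.z 0.0065 y.z 0.002 F [-0.4 -0.2 -2.9] T [-0.05  0.25  0.05] gap 0.233
```

Call:
{"name": "send_rows", "arguments": {"deltas": "-1 -2 0 0 0 0 0; -1 -2 0 0 0 0 0; -1 -3 0 0 0 0 0; -1 -3 0 0 0 0 0; -1 0 0 0 0 0 0"}}

```text
t: 19.77
tool_pos: [513.5, 88.4, 218.3]
orientation: [0.028, -0.703, 0.029, 0.71]
contact_force: [0.2, 0.1, -3.0]
finger_gap: 0.234
```

```bash
 python3 chk.py; python3 snap.py side s11;python3 -c "
from h import *
crop('pics/s11.png','pics/s11a.png',275,145,365,195,8)"
```

```text
19.77 [513.5  88.4 218.3] head 175.33 pitch z.z 0.0088 y.z 0.0023 F [ 0.2  0.1 -3. ] T [-0.04  0.51 -0.02] gap 0.234
19.775 [513.5  88.4 218.3] [ 0.0281 -0.7034  0.0295  0.7097] [ 0.2  0.1 -3. ] 0.2341890872674619
```

View pics/s11a.png

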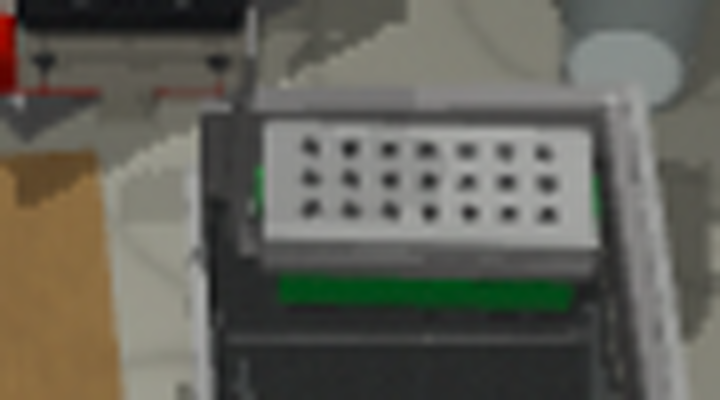

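```bash
python3 -c "
from h import *
crop('pics/w6.png','pics/w6a.png',0,0,150,180,4)"; python3 plan.py 400 97 240 175.3 -1 20 8
```

```text
t 19.82 at [513.4  88.4 218.1] F [ 0.3 -0.1 -3. ] gap 0.233 q5 [0.07 1.72] N 6
-1 -3.5 0.1 19.0 0.0 0.1 -0.0; -1 -3.5 0.1 19.0 0.0 0.1 -0.0; -1 -3.5 0.1 19.0 0.0 0.1 -0.0; -1 -3.6 0.1 19.0 0.0 0.1 -0.0; -1 -3.6 0.1 19.0 0.0 0.1 -0.0
-1 -3.6 0.1 19.0 0.0 0.1 -0.0
```

View pics/w6a.png

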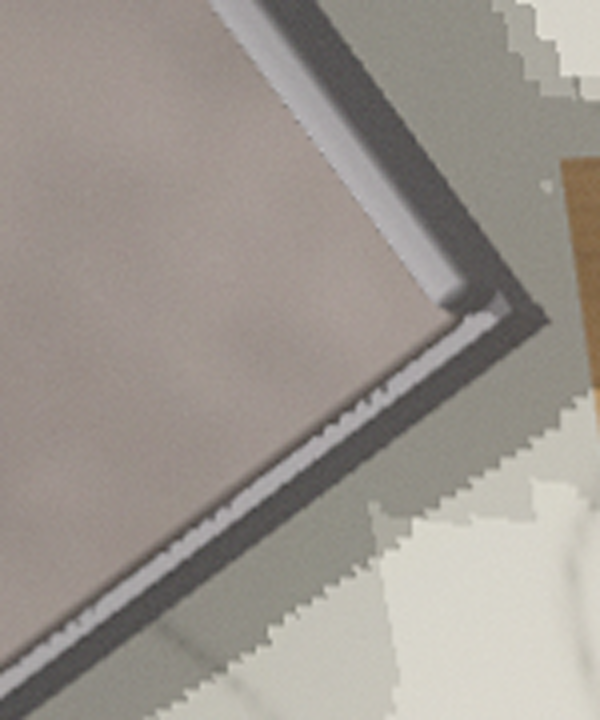

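```bash
python3 - <<'E'
from h import *
import pickle
c,st=pickle.load(open('pics/w6.pkl','rb'))
P=onz(c,[(447/4,313/4),(0/4,655/4),(210/4,0),(440/4,300/4)],20,st)
print(P)
d=(P[1]-P[0])[:2];print('front edge yaw',np.degrees(np.arctan2(-d[0],d[1])))
d=(P[2]-P[3])[:2];print('side yaw(inner top, approx)',np.degrees(np.arctan2(d[1],d[0])))
a=np.radians(30.5);Rm=np.array([[np.cos(a),-np.sin(a)],[np.sin(a),np.cos(a)]])
print('slab centre',P[0][:2]-Rm@[-90,-130])
E
```

```text
[[481.73938693 207.33127481  20.        ]
 [426.68363794 301.01770124  20.        ]
 [533.52430606 238.38441551  20.        ]
 [483.9680482  208.18497018  20.        ]]
front edge yaw 30.44104290029353
side yaw(inner top, approx) 31.358013209482255
slab centre [493.30602419 365.02151833]
```

Call:
{"name": "send_rows", "arguments": {"deltas": "-1 -5 0 6 0 0.2 0; -1 -5 0 14 0 0.1 0; -1 -5 0 19 0 0 0; -1 -4 0 19 0 0 0; -1 -3 0 19 0 0 0"}}

```text
t: 20.45
tool_pos: [433.9, 94.8, 241.7]
orientation: [0.028, -0.705, 0.03, 0.708]
contact_force: [-0.5, 0.6, -4.4]
finger_gap: 0.232
```

```bash
 python3 chk.py; python3 plan.py 400 97 240 175.3 -1 20 8
```

```text
20.45 [433.9  94.8 241.7] head 175.3 pitch z.z 0.0038 y.z 0.0023 F [-0.5  0.6 -4.4] T [-0.    0.57 -0.02] gap 0.232
t 20.45 at [433.9  94.8 241.7] F [-0.5  0.6 -4.4] gap 0.232 q5 [0.1  1.75] N 2
-1 0.9 0.3 17.0 -0.0 0.1 -0.1; -1 0.9 0.3 17.0 -0.0 0.1 -0.1
```

Call:
{"name": "send_rows", "arguments": {"deltas": "-1 -8 0 14 0 0 0; -1 -10 0 8 0 0 0; -1 -10 0 0 0 0 0; -1 -2 0 0 0 0 0"}}

```text
t: 20.95
tool_pos: [410.4, 96.9, 274.4]
orientation: [0.028, -0.706, 0.029, 0.707]
contact_force: [0.4, 0.5, -4.0]
finger_gap: 0.232
```

```bash
 python3 chk.py; python3 plan.py 371 343 262 -149.5 -1 22 8
```

```text
20.95 [410.4  96.9 274.4] head 175.33 pitch z.z 0.0011 y.z 0.0018 F [ 0.4  0.5 -4. ] T [-0.    0.5   0.01] gap 0.232
t 20.95 at [410.4  96.9 274.4] F [ 0.4  0.5 -4. ] gap 0.232 q5 [0.11 1.76] N 12
-1 1.0 -20.2 4.9 -2.9 0.0 -0.0; -1 1.0 -20.4 3.9 -2.9 0.0 -0.0; -1 1.0 -20.6 2.9 -2.9 0.0 -0.0; -1 1.0 -20.7 1.8 -2.9 0.0 -0.0; -1 1.0 -20.8 0.7 -2.9 0.0 -0.0
-1 1.0 -20.8 -0.3 -2.9 0.0 -0.0; -1 1.0 -20.7 -1.4 -2.9 0.0 -0.0; -1 1.0 -20.6 -2.4 -2.9 0.0 -0.0; -1 1.0 -20.5 -3.5 -2.9 0.0 -0.0; -1 1.0 -20.3 -4.5 -2.9 0.0 -0.0
-1 1.0 -20.0 -5.6 -2.9 0.0 -0.0; -1 1.0 -19.7 -6.6 -2.9 0.0 -0.0
```

Call:
{"name": "send_rows", "arguments": {"deltas": "-1 0 -6 2 -1 -0.1 0; -1 0.5 -13 3 -2 -0.1 0; -1 1 -20 3 -2.9 0 0; -1 1 -20.5 2.5 -2.9 0 0; -1 1 -20.7 1.5 -2.9 0 0"}}

```text
t: 21.58
tool_pos: [397.7, 181.1, 269.1]
orientation: [-0.047, -0.703, -0.046, 0.708]
contact_force: [0.4, 0.9, -3.4]
finger_gap: 0.232
```

Call:
{"name": "send_rows", "arguments": {"deltas": "-1 1 -20.8 0.5 -2.9 0 0; -1 1 -20.8 -0.5 -2.9 0 0; -1 1 -20.7 -1.5 -2.9 0 0; -1 1 -20.6 -2.5 -2.9 0 0; -1 1 -20.5 -3.5 -2.9 0 0"}}

```text
t: 22.2
tool_pos: [376.8, 290.9, 260.5]
orientation: [-0.142, -0.688, -0.142, 0.698]
contact_force: [0.5, 0.7, -3.6]
finger_gap: 0.232
```

```bash
 python3 chk.py; python3 plan.py 371 343 250 -149.5 -1 22 8
```

```text
22.2 [376.8 290.9 260.5] head -156.83 pitch z.z 0.0137 y.z -0.0027 F [ 0.5  0.7 -3.6] T [-0.2   0.41  0.01] gap 0.232
t 22.2 at [376.8 290.9 260.5] F [ 0.5  0.7 -3.6] gap 0.232 q5 [0.55 1.71] N 3
-1 3.5 -16.7 -5.1 -2.4 0.3 0.1; -1 3.5 -16.5 -5.8 -2.4 0.3 0.1; -1 3.5 -16.2 -6.5 -2.4 0.3 0.1
```

Call:
{"name": "send_rows", "arguments": {"deltas": "-1 2 -17 -5 -2.4 0.2 0.1; -1 2 -16 -6 -2.4 0.2 0.1; -1 2 -11 -4 -1.6 0.2 0.1; -1 1 -5 -2 -0.7 0 0; -1 0 0 0 0 0 0"}}

```text
t: 22.82
tool_pos: [367.9, 347.4, 250.5]
orientation: [-0.19, -0.679, -0.188, 0.684]
contact_force: [-0.3, -0.6, -3.1]
finger_gap: 0.232
```

```bash
 python3 chk.py; python3 snap.py wrist w12;python3 snap.py side s12; python3 plan.py 371 343 250 -149.5 -1 22 8
```

```text
22.82 [367.9 347.4 250.5] head -148.98 pitch z.z 0.0072 y.z 0.0016 F [-0.3 -0.6 -3.1] T [-0.25  0.43 -0.  ] gap 0.232
22.825 [367.9 347.4 250.5] [-0.1903 -0.679  -0.1879  0.6837] [-0.3 -0.6 -3.1] 0.2322741239194659
22.875 [368.  347.2 250.6] [-0.1901 -0.6791 -0.1877  0.6837] [-0.5 -0.4 -3.3] 0.23368382122765904
t 22.93 at [368.2 347.  250.7] F [ 0.2  0.4 -3.8] gap 0.236 q5 [0.65 1.69] N 1
-1 0.7 4.9 -0.4 0.5 0.4 -0.1
```

View pics/w12.png

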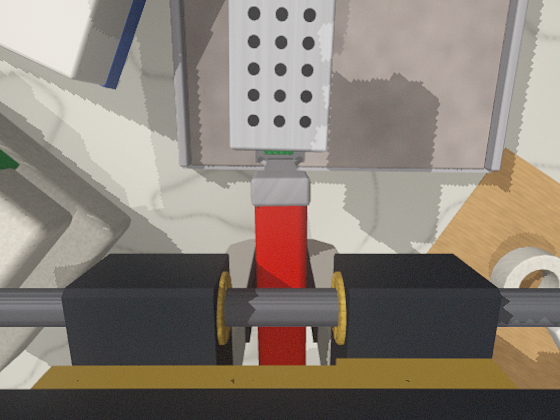

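View pics/s12.png

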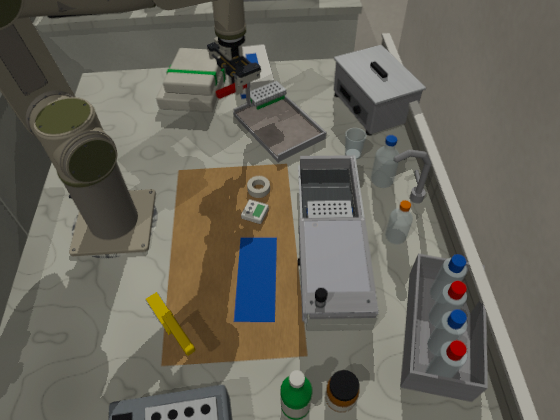

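```bash
python3 - <<'E'
from h import *
import pickle
c,st=pickle.load(open('pics/w12.pkl','rb'))
P=onz(c,[(189,165),(488,168)],20,st);print(P,np.linalg.norm(P[1]-P[0]))
d=(P[0]-P[1])[:2];yaw=np.arctan2(-d[0],d[1]);print(np.degrees(yaw))
q=st['orientation'];M=R.from_quat([q[1],q[2],q[3],q[0]]).as_matrix()
m=P.mean(0)[:2];X=np.array([np.cos(yaw),np.sin(yaw)]);Y=np.array([-X[1],X[0]])
C=m+90*X;print('slab centre',C)
# cassette dots; top z = st z -152.5+4+ (34-14)
zt=st['tool_pos'][2]-152.5+4+20
D=onz(c,[(280.5,96),(279.5,121),(281.5,14.5)],zt,st);d=(D[2]-D[1])[:2];L=np.linalg.norm(d);d/=L
cc=D[1][:2]+42*d;print('cass',cc,'head',np.degrees(np.arctan2(d[1],d[0])),L,'slabcoord',(cc-C)@X,(cc-C)@Y)
print('TCP slab',(st['tool_pos'][:2]-C)@X,(st['tool_pos'][:2]-C)@Y)
E
```

```text
[[349.31610582 430.6731733   20.        ]
 [483.53511005 202.69208842  20.        ]] 264.55645174442543
30.486542440344024
slab centre [493.98295913 362.34286821]
cass [459.8199193  402.63060881] head 29.919255365639945 55.665950100147626 slabcoord -9.000523108883653 52.050032821337666
TCP slab -116.19068159472445 51.09949862164259
```

Call:
{"name": "send_rows", "arguments": {"deltas": "-1 8 0 -3 0 0 0; -1 16 0 -3 0 0 0; -1 18 0 0 0 0 0; -1 10 0 0 0 0 0; -1 0 0 0 0 0 0"}}

```text
t: 23.55
tool_pos: [373.3, 348.3, 193.6]
orientation: [-0.189, -0.679, -0.186, 0.685]
contact_force: [-0.3, 0.2, -3.4]
finger_gap: 0.229
```

```bash
 python3 chk.py
```

```text
23.55 [373.3 348.3 193.6] head -149.19 pitch z.z 0.0092 y.z 0.0022 F [-0.3  0.2 -3.4] T [-0.24  0.48  0.01] gap 0.229
```

Call:
{"name": "send_rows", "arguments": {"deltas": "-1 3 0 0 0 0.2 0; -1 3 0 0 0 0 0; -1 3 0 0 0 0 0; -1 2.5 0 0 0 0 0; -1 0 0 0 0 0 0"}}

```text
t: 24.18
tool_pos: [374.0, 348.9, 183.0]
orientation: [-0.189, -0.681, -0.187, 0.682]
contact_force: [-0.1, -0.9, -4.0]
finger_gap: 0.234
```

```bash
 python3 chk.py
```

```text
24.18 [374.  348.9 183. ] head -149.17 pitch z.z 0.0025 y.z 0.0018 F [-0.1 -0.9 -4. ] T [-0.31  0.44  0.04] gap 0.234
```

Call:
{"name": "send_rows", "arguments": {"deltas": "-1 2 0 0 0 0 0; -1 2 0 0 0 0 0; -1 1.5 0 0 0 0 0; -1 0 0 0 0 0 0"}}

```text
t: 24.68
tool_pos: [374.9, 349.5, 178.5]
orientation: [0.188, 0.682, 0.187, -0.681]
contact_force: [0.5, -1.4, -1.5]
finger_gap: 0.232
```

```bash
 python3 chk.py
```

```text
24.68 [374.9 349.5 178.5] head -149.17 pitch z.z -0.0005 y.z 0.0016 F [ 0.5 -1.4 -1.5] T [-0.11  0.25 -0.  ] gap 0.232
```

Call:
{"name": "send_rows", "arguments": {"deltas": "-1 1 0 0 0 -0.2 0; -1 0 0 8 0 0 0; -1 0 0 12 0 0 0; -1 0 0 12 0 0 0; -1 0 0 0 0 0 0"}}

```text
t: 25.3
tool_pos: [345.0, 331.7, 177.4]
orientation: [-0.189, -0.681, -0.187, 0.683]
contact_force: [0.9, -0.1, -1.8]
finger_gap: 0.232
```

```bash
 python3 chk.py
```

```text
25.3 [345.  331.7 177.4] head -149.16 pitch z.z 0.0038 y.z 0.0016 F [ 0.9 -0.1 -1.8] T [-0.09  0.22  0.  ] gap 0.232
```

Call:
{"name": "send_rows", "arguments": {"deltas": "-1 0 0 14 0 0 0; -1 0 0 15 0 0 0; -1 0 0 15 0 0 0; -1 0 0 15 0 0 0; -1 0 0 0 0 0 0"}}

```text
t: 25.92
tool_pos: [293.3, 301.0, 178.5]
orientation: [0.188, 0.682, 0.188, -0.682]
contact_force: [0.4, -0.0, -2.3]
finger_gap: 0.239
```

```bash
 python3 chk.py; python3 snap.py wrist w13
```

```text
25.93 [293.3 301.  178.5] head -149.15 pitch z.z 0.0001 y.z 0.0012 F [ 0.4 -0.  -2.3] T [-0.09  0.16 -0.  ] gap 0.239
25.925 [293.3 301.  178.5] [ 0.1885  0.6817  0.1876 -0.6816] [ 0.4 -0.  -2.3] 0.23868914794121057
```

View pics/w13.png

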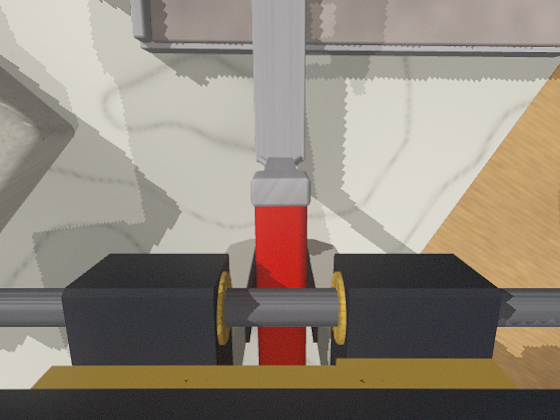

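Call:
{"name": "send_rows", "arguments": {"deltas": "-1 0 0 14 0 -0.1 0; -1 0 0 14 0 0 0; -1 -2 0 8 0 0 0; -1 -10 0 2 0 0 0; -1 -15 0 0 0 0 0"}}

```text
t: 26.6
tool_pos: [262.5, 282.5, 207.7]
orientation: [0.188, 0.682, 0.188, -0.681]
contact_force: [-0.1, -0.2, -1.8]
finger_gap: 0.232
```

```bash
 python3 chk.py; python3 snap.py side s14; python3 snap.py wrist w14; python3 -c "
from h import *
crop('pics/s14.png','pics/s14a.png',200,60,400,230,4)"
```

```text
26.6 [262.5 282.5 207.7] head -149.19 pitch z.z -0.0007 y.z 0.0011 F [-0.1 -0.2 -1.8] T [-0.11  0.24  0.  ] gap 0.232
26.6 [262.5 282.5 207.7] [ 0.1881  0.6821  0.1875 -0.6814] [-0.1 -0.2 -1.8] 0.23231880831762736
26.65 [263.5 283.2 210.3] [ 0.1876  0.6832  0.188  -0.6802] [1.3 0.9 0.2] 0.23271204093256753
```

View pics/s14a.png

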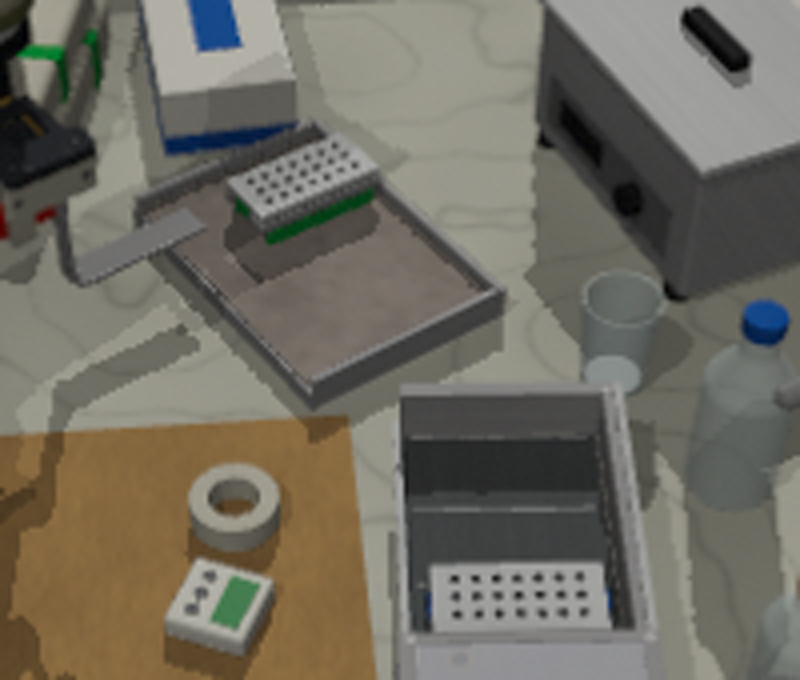

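```bash
python3 -c "
from h import *
crop('pics/s14.png','pics/s14b.png',300,195,360,225,12)
crop('pics/s3.png','pics/s3c.png',300,195,360,225,12)"; python3 plan.py 380 100 262 -177 -1 35 8
```

```text
t 26.7 at [263.7 283.4 209.6] F [ 0.3  0.4 -2. ] gap 0.23 q5 [0.69 1.72] N 7
-1 -7.5 31.0 -0.9 4.0 -0.0 0.0; -1 -7.5 30.9 -3.0 4.0 -0.0 0.0; -1 -7.5 30.6 -5.2 4.0 -0.0 0.0; -1 -7.5 30.2 -7.3 4.0 -0.0 0.0; -1 -7.5 29.6 -9.3 4.0 -0.0 0.0
-1 -7.5 28.9 -11.4 4.0 -0.0 0.0; -1 -7.5 28.0 -13.3 4.0 -0.0 0.0
```

View pics/s14b.png

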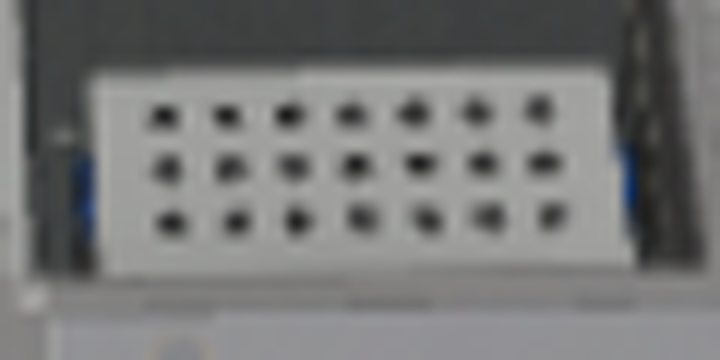

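View pics/s3c.png

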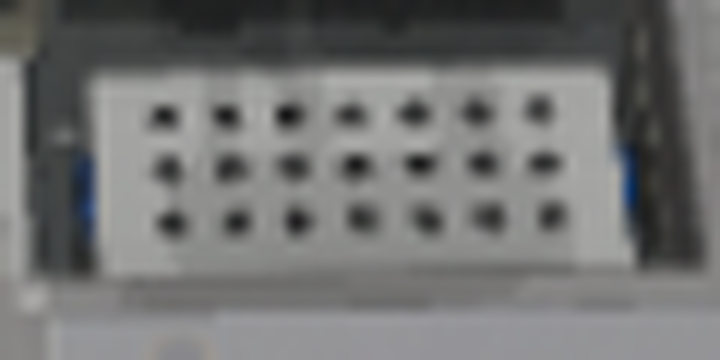

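Call:
{"name": "send_rows", "arguments": {"deltas": "-1 -20 10 8 0 0 0; -1 -16 31 -1 4 0 0; -1 -8 31 -3 4 0 0; -1 -7.5 30.6 -5 4 0 0; -1 -5 30 -7.3 4 0 0"}}

```text
t: 27.32
tool_pos: [330.4, 164.4, 269.8]
orientation: [0.089, 0.704, 0.091, -0.698]
contact_force: [0.5, 0.4, -1.9]
finger_gap: 0.23
```

```bash
 python3 chk.py;python3 plan.py 367 -52 262 177.1 -1 35 8
```

```text
27.32 [330.4 164.4 269.8] head -165.4 pitch z.z -0.009 y.z -0.0017 F [ 0.5  0.4 -1.9] T [-0.06  0.2   0.  ] gap 0.23
t 27.32 at [330.4 164.4 269.8] F [ 0.5  0.4 -1.9] gap 0.23 q5 [0.32 1.64] N 7
-1 1.0 31.2 2.7 2.5 -0.1 0.0; -1 1.0 31.3 1.4 2.5 -0.1 0.0; -1 1.1 31.4 0.0 2.5 -0.1 0.0; -1 1.1 31.3 -1.4 2.5 -0.1 0.0; -1 1.1 31.2 -2.7 2.5 -0.1 0.0
-1 1.1 31.1 -4.1 2.5 -0.1 0.0; -1 1.1 30.9 -5.4 2.5 -0.1 0.0
```

Call:
{"name": "send_rows", "arguments": {"deltas": "-1 1 31 0 2.5 -0.2 0; -1 1 31.3 0 2.5 -0.2 0; -1 1 31.4 -1 2.5 -0.1 0; -1 1 31.3 -2 2.5 -0.1 0; -1 1 31.2 -3 2.5 -0.1 0"}}

```text
t: 27.95
tool_pos: [365.1, 6.0, 267.1]
orientation: [0.009, 0.708, 0.011, -0.706]
contact_force: [-0.0, 0.1, -2.3]
finger_gap: 0.231
```

```bash
 python3 chk.py;python3 plan.py 367 -52 215 177.1 -1 30 8
```

```text
27.95 [365.1   6.  267.1] head -178.37 pitch z.z -0.0019 y.z -0.0023 F [-0.   0.1 -2.3] T [ 0.02  0.21 -0.02] gap 0.231
t 27.95 at [365.1   6.  267.1] F [-0.   0.1 -2.3] gap 0.231 q5 [-0.13  1.42] N 3
-1 17.3 19.4 0.0 1.5 -0.0 0.0; -1 17.3 19.4 -0.6 1.5 -0.0 0.0; -1 17.3 19.3 -1.1 1.5 -0.0 0.0
```

Call:
{"name": "send_rows", "arguments": {"deltas": "-1 17 19.4 0 1.5 -0.1 0.2; -1 19 19.4 -0.6 1.5 -0.1 0.1; -1 17 19.3 -1 1.5 0 0; -1 7 0 0 0 0 0; -1 0 0 0 0 0 0"}}

```text
t: 28.58
tool_pos: [368.8, -56.5, 207.5]
orientation: [-0.019, 0.708, -0.022, -0.706]
contact_force: [-1.2, 0.1, -2.0]
finger_gap: 0.23
```

```bash
 python3 chk.py;python3 plan.py 400 -53.5 202.5 177.1 -1 30 8
```

```text
28.57 [368.8 -56.5 207.5] head 176.7 pitch z.z -0.0024 y.z 0.0039 F [-1.2  0.1 -2. ] T [ 0.02  0.25 -0.03] gap 0.23
t 28.57 at [368.8 -56.5 207.5] F [-1.2  0.1 -2. ] gap 0.23 q5 [-0.29  1.34] N 2
-1 2.5 -2.4 -15.5 -0.2 -0.1 -0.1; -1 2.5 -2.4 -15.5 -0.2 -0.1 -0.1
```

Call:
{"name": "send_rows", "arguments": {"deltas": "-1 2.5 -2.4 0 -0.2 -0.2 0; -1 2.5 -2 -4 -0.2 -0.1 0; -1 0 0 0 0 0 0"}}

```text
t: 28.95
tool_pos: [374.3, -50.9, 203.8]
orientation: [0.015, -0.707, 0.018, 0.707]
contact_force: [1.1, -0.3, -2.0]
finger_gap: 0.231
```

```bash
 python3 chk.py
```

```text
28.95 [374.3 -50.9 203.8] head 177.28 pitch z.z 0.0005 y.z 0.0041 F [ 1.1 -0.3 -2. ] T [-0.01  0.27 -0.03] gap 0.231
```

Call:
{"name": "send_rows", "arguments": {"deltas": "-1 1.2 1 -5 0.1 -0.2 0; -1 0.2 0 -10 0 0 0; -1 0.2 0 -10 0 0 0; -1 0 0 0 0 0 0"}}

```text
t: 29.45
tool_pos: [401.7, -53.2, 202.6]
orientation: [0.016, -0.706, 0.019, 0.708]
contact_force: [-0.8, -0.1, -2.5]
finger_gap: 0.23
```

```bash
 python3 chk.py
```

```text
29.45 [401.7 -53.2 202.6] head 177.21 pitch z.z 0.003 y.z 0.0043 F [-0.8 -0.1 -2.5] T [-0.02  0.29 -0.  ] gap 0.23
```

Call:
{"name": "send_rows", "arguments": {"deltas": "-1 0.2 0 -10 0 0 0; -1 0.2 0 -10 0 0 0; -1 0.1 0 -8 0 0 0; -1 0 0 0 0 0 0"}}

```text
t: 29.95
tool_pos: [431.8, -54.7, 201.8]
orientation: [0.016, -0.706, 0.019, 0.708]
contact_force: [-0.1, 0.0, -0.9]
finger_gap: 0.231
```

```bash
 python3 chk.py; python3 snap.py wrist w15; python3 -c "
from h import *
crop('pics/w15.png','pics/w15a.png',180,0,380,90,4)"
```

```text
29.95 [431.8 -54.7 201.8] head 177.2 pitch z.z 0.0034 y.z 0.0042 F [-0.1  0.  -0.9] T [-0.03  0.26 -0.01] gap 0.231
29.95 [431.8 -54.7 201.8] [ 0.0158 -0.7057  0.0187  0.7081] [-0.1  0.  -0.9] 0.23139038458366845
```

View pics/w15a.png

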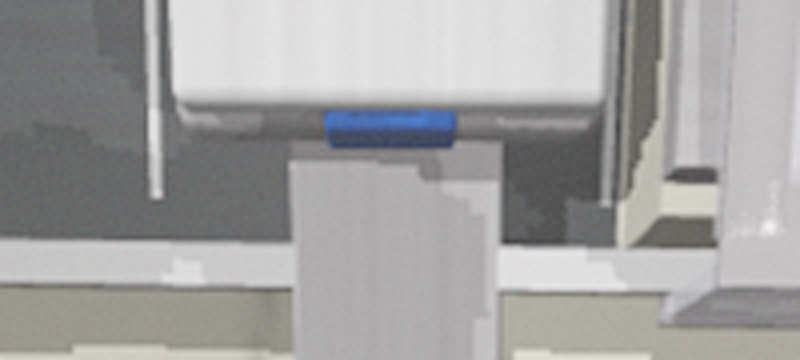

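Call:
{"name": "send_rows", "arguments": {"deltas": "-1 -0.1 0 -10 0 0 0; -1 -0.1 0 -11 0 0 0; -1 -0.1 0 -11 0 0 0; -1 0 0 0 0 0 0"}}

```text
t: 30.5
tool_pos: [465.8, -56.4, 202.0]
orientation: [0.016, -0.706, 0.019, 0.708]
contact_force: [0.4, 0.1, -2.2]
finger_gap: 0.232
```

```bash
 python3 chk.py
```

```text
30.5 [465.8 -56.4 202. ] head 177.19 pitch z.z 0.0031 y.z 0.0043 F [ 0.4  0.1 -2.2] T [-0.01  0.26  0.03] gap 0.232
```

Call:
{"name": "send_rows", "arguments": {"deltas": "-1 -0.1 0 -10 0 0 0; -1 -0.1 0 -10 0 0 0; -1 -0.1 0 -10 0 0 0; -1 0 0 0 0 0 0"}}

```text
t: 31.0
tool_pos: [498.0, -58.0, 202.1]
orientation: [0.016, -0.706, 0.019, 0.708]
contact_force: [-0.4, 0.4, -2.0]
finger_gap: 0.23
```

```bash
 python3 chk.py; python3 snap.py wrist w16
```

```text
31.0 [498.  -58.  202.1] head 177.19 pitch z.z 0.0033 y.z 0.0042 F [-0.4  0.4 -2. ] T [0.01 0.23 0.04] gap 0.23
31.0 [498.  -58.  202.1] [ 0.0159 -0.7057  0.0188  0.7081] [-0.4  0.4 -2. ] 0.2299389200772182
```

View pics/w16.png

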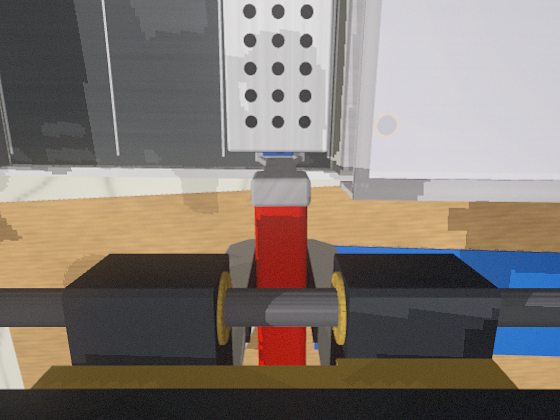

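Call:
{"name": "send_rows", "arguments": {"deltas": "-1 -2 0 0 0 0 0; -1 -2 0 0 0 0 0; -1 -2 0 0 0 0 0; -1 -2 0 0 0 0 0; -1 -2 0 0 0 0 0"}}

```text
t: 31.68
tool_pos: [496.4, -57.7, 211.9]
orientation: [0.016, -0.705, 0.019, 0.709]
contact_force: [0.7, -0.3, -2.9]
finger_gap: 0.226
```

Call:
{"name": "send_rows", "arguments": {"deltas": "-1 -2 0 0 0 0 0; -1 -3 0 0 0 0 0; -1 -3 0 0 0 0 0; -1 0 0 0 0 0 0"}}

```text
t: 32.17
tool_pos: [496.3, -57.6, 220.4]
orientation: [0.016, -0.705, 0.019, 0.709]
contact_force: [-0.1, -1.1, -3.1]
finger_gap: 0.237
```

```bash
 python3 chk.py; python3 snap.py side s17; python3 -c "
from h import *
crop('pics/s17.png','pics/s17a.png',275,165,365,235,8)"
```

```text
32.17 [496.3 -57.6 220.4] head 177.19 pitch z.z 0.0061 y.z 0.0039 F [-0.1 -1.1 -3.1] T [0.02 0.48 0.01] gap 0.237
32.175 [496.3 -57.6 220.4] [ 0.016  -0.7047  0.0187  0.7091] [-0.1 -1.1 -3.1] 0.23661644328229445
```

View pics/s17a.png

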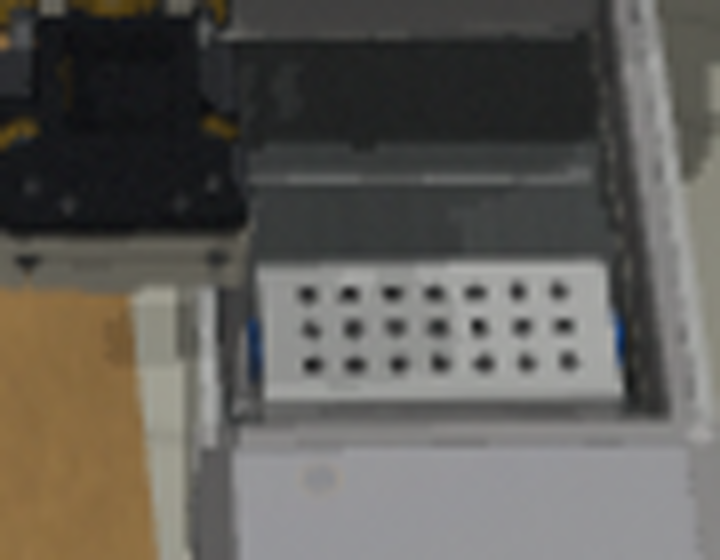

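Lifted and level. Retract while rising.

Call:
{"name": "send_rows", "arguments": {"deltas": "-1 -5 0 6 0 0.1 0; -1 -6 0 14 0 0 0; -1 -7 0 19 0 0 0; -1 -7 0 19 0 0 0; -1 -7 0 19 0 0 0"}}

```text
t: 32.85
tool_pos: [416.3, -53.5, 253.6]
orientation: [0.016, -0.705, 0.018, 0.709]
contact_force: [1.0, 0.7, -3.2]
finger_gap: 0.226
```

```bash
 python3 chk.py; python3 - <<'E'
import numpy as np
C=np.array([493.5,363]);a=np.radians(30.5);X=np.array([np.cos(a),np.sin(a)]);Y=np.array([-X[1],X[0]])
print(C+X*(-4-107)+Y*(-42))
E
python3 plan.py 400 0 275 -177 -1 22 8
```

```text
32.85 [416.3 -53.5 253.6] head 177.21 pitch z.z 0.0062 y.z 0.0037 F [ 1.   0.7 -3.2] T [-0.01  0.47 -0.01] gap 0.226
[419.17577444 270.47481697]
t 32.85 at [416.3 -53.5 253.6] F [ 1.   0.7 -3.2] gap 0.226 q5 [-0.25  1.37] N 3
-1 -7.2 -17.5 6.3 -1.9 0.1 -0.1; -1 -7.2 -17.7 5.7 -1.9 0.1 -0.1; -1 -7.2 -17.9 5.1 -1.9 0.1 -0.1
```

Call:
{"name": "send_rows", "arguments": {"deltas": "-1 -8 -4 12 0 0 0; -1 -8 -10 6 -1 0 0; -1 -6 -17 4 -1.9 0.1 0; -1 -2 -20 4 -2 0 0; -1 0 -22 4 -2 0 0"}}

```text
t: 33.48
tool_pos: [384.7, 22.7, 280.7]
orientation: [-0.028, -0.706, -0.025, 0.707]
contact_force: [-0.5, 0.4, -4.1]
finger_gap: 0.234
```

```bash
 python3 chk.py;python3 plan.py 416 268 262 -149.5 -1 23 8
```

```text
33.48 [384.7  22.7 280.7] head -175.71 pitch z.z 0.0009 y.z 0.0036 F [-0.5  0.4 -4.1] T [-0.02  0.49 -0.01] gap 0.234
t 33.48 at [384.7  22.7 280.7] F [-0.5  0.4 -4.1] gap 0.234 q5 [-0.07  1.42] N 11
-1 1.6 -22.0 -4.5 -2.4 0.0 -0.0; -1 1.6 -21.8 -5.4 -2.4 0.0 -0.0; -1 1.6 -21.6 -6.3 -2.4 0.0 -0.0; -1 1.6 -21.3 -7.2 -2.4 0.0 -0.0; -1 1.6 -21.0 -8.1 -2.4 0.0 -0.0
-1 1.7 -20.6 -9.0 -2.4 0.0 -0.0; -1 1.7 -20.2 -9.8 -2.4 0.0 -0.0; -1 1.7 -19.8 -10.6 -2.4 0.0 -0.0; -1 1.7 -19.3 -11.5 -2.4 0.0 -0.0; -1 1.7 -18.9 -12.2 -2.4 0.0 -0.0
-1 1.7 -18.3 -13.0 -2.4 0.0 -0.0
```

Call:
{"name": "send_rows", "arguments": {"deltas": "-1 1 -22 -2 -2.4 -0.1 0; -1 1 -22 -5 -2.4 -0.1 0; -1 1.5 -21.6 -6.3 -2.4 0 0; -1 1.5 -21.3 -7.2 -2.4 0 0; -1 1.5 -21 -8 -2.4 0 0"}}

```text
t: 34.1
tool_pos: [394.6, 140.4, 275.8]
orientation: [-0.105, -0.699, -0.103, 0.7]
contact_force: [0.3, -0.8, -4.1]
finger_gap: 0.233
```

```bash
 python3 chk.py;python3 plan.py 416 268 255 -149.5 -1 23 8
```

```text
34.1 [394.6 140.4 275.8] head -163.02 pitch z.z 0.0016 y.z 0.0025 F [ 0.3 -0.8 -4.1] T [-0.12  0.43 -0.  ] gap 0.233
t 34.1 at [394.6 140.4 275.8] F [ 0.3 -0.8 -4.1] gap 0.233 q5 [0.22 1.5 ] N 6
-1 3.4 -19.3 -9.6 -2.3 0.0 -0.0; -1 3.4 -18.9 -10.4 -2.3 0.0 -0.0; -1 3.4 -18.5 -11.1 -2.3 0.0 -0.0; -1 3.4 -18.0 -11.8 -2.3 0.0 -0.0; -1 3.4 -17.6 -12.5 -2.3 0.0 -0.0
-1 3.5 -17.1 -13.2 -2.3 0.0 -0.0
```

Call:
{"name": "send_rows", "arguments": {"deltas": "-1 2 -19.3 -9.6 -2.3 0 0; -1 3 -18.9 -10.4 -2.3 0 0; -1 3 -18.5 -11 -2.3 0 0; -1 3 -17 -11 -2.2 0 0; -1 3 -12 -8 -1.5 0 0"}}

```text
t: 34.72
tool_pos: [408.9, 245.1, 262.7]
orientation: [0.174, 0.686, 0.172, -0.686]
contact_force: [-0.4, -0.0, -3.7]
finger_gap: 0.23
```

Call:
{"name": "send_rows", "arguments": {"deltas": "-1 1 -4 -4 -0.7 0 0; -1 0 0 0 0 0 0"}}

```text
t: 34.98
tool_pos: [410.2, 251.5, 261.5]
orientation: [-0.179, -0.684, -0.177, 0.685]
contact_force: [-0.9, 0.3, -3.7]
finger_gap: 0.233
```

```bash
 python3 chk.py;python3 plan.py 419 270.5 250 -149.5 -1 23 8; python3 snap.py wrist w18
```

```text
34.98 [410.2 251.5 261.5] head -150.84 pitch z.z 0.0014 y.z 0.0015 F [-0.9  0.3 -3.7] T [-0.24  0.41 -0.03] gap 0.233
t 34.98 at [410.2 251.5 261.5] F [-0.9  0.3 -3.7] gap 0.233 q5 [0.44 1.51] N 2
-1 5.7 -6.2 -8.5 -0.7 0.0 -0.0; -1 5.7 -6.1 -8.5 -0.7 0.0 -0.0
34.975 [410.2 251.5 261.5] [-0.1786 -0.684  -0.1773  0.6847] [-0.9  0.3 -3.7] 0.23344106499332112
```

View pics/w18.png

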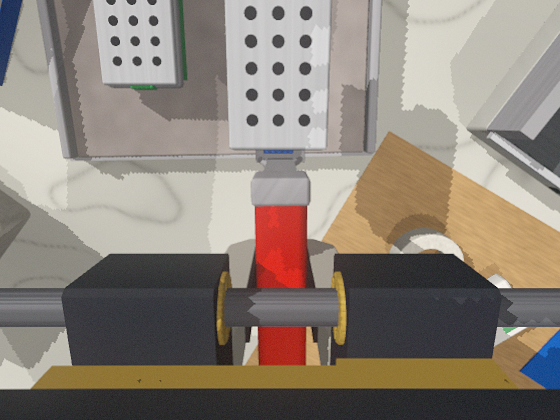

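Call:
{"name": "send_rows", "arguments": {"deltas": "-1 6 -5 -7 -0.6 -0.1 0; -1 12 -6 -8 -0.7 -0.1 0; -1 16 -1 -2 0 0 0; -1 16 0 0 0 0 0; -1 8 0 0 0 0 0"}}

```text
t: 35.65
tool_pos: [419.5, 270.0, 199.0]
orientation: [-0.187, -0.681, -0.184, 0.684]
contact_force: [0.0, -0.2, -3.2]
finger_gap: 0.229
```

```bash
 python3 chk.py;python3 plan.py 419 270.5 190 -149.5 -1 23 8
```

```text
35.65 [419.5 270.  199. ] head -149.6 pitch z.z 0.0058 y.z 0.0017 F [ 0.  -0.2 -3.2] T [-0.28  0.42 -0.01] gap 0.229
t 35.65 at [419.5 270.  199. ] F [ 0.  -0.2 -3.2] gap 0.229 q5 [0.47 1.51] N 1
-1 9.0 -0.7 0.1 -0.1 0.3 -0.1
```

Call:
{"name": "send_rows", "arguments": {"deltas": "-1 5 0 0 0 0 0; -1 3 0 0 0 0 0; -1 3 0 0 0 0 0; -1 2 0 0 0 0 0; -1 0 0 0 0 0 0"}}

```text
t: 36.28
tool_pos: [419.5, 269.6, 185.2]
orientation: [-0.186, -0.681, -0.184, 0.684]
contact_force: [0.3, -0.5, -3.5]
finger_gap: 0.23
```

```bash
 python3 chk.py
```

```text
36.27 [419.5 269.6 185.2] head -149.63 pitch z.z 0.0057 y.z 0.0018 F [ 0.3 -0.5 -3.5] T [-0.22  0.4   0.02] gap 0.23
```

Call:
{"name": "send_rows", "arguments": {"deltas": "-1 2 0 0 0 0 0; -1 2 0 0 0 0 0; -1 2 0 0 0 0 0; -1 1.5 0 0 0 0 0; -1 0 0 0 0 0 0"}}

```text
t: 36.9
tool_pos: [420.5, 270.1, 178.7]
orientation: [-0.186, -0.682, -0.184, 0.683]
contact_force: [-0.4, -0.1, -2.6]
finger_gap: 0.23
```

```bash
 python3 chk.py
```

```text
36.9 [420.5 270.1 178.7] head -149.63 pitch z.z 0.0023 y.z 0.002 F [-0.4 -0.1 -2.6] T [-0.09  0.26 -0.04] gap 0.23
```

Unloaded (torque dropped). Slightly lower, then retract.

Call:
{"name": "send_rows", "arguments": {"deltas": "-1 1 0 0 0 -0.1 0; -1 0 0 8 0 0 0; -1 0 0 12 0 0 0; -1 0 0 12 0 0 0; -1 0 0 0 0 0 0"}}

```text
t: 37.52
tool_pos: [390.5, 252.6, 177.7]
orientation: [-0.186, -0.681, -0.184, 0.684]
contact_force: [-0.8, -0.1, -1.2]
finger_gap: 0.229
```

```bash
 python3 chk.py
```

```text
37.52 [390.5 252.6 177.7] head -149.62 pitch z.z 0.0046 y.z 0.002 F [-0.8 -0.1 -1.2] T [-0.08  0.24 -0.03] gap 0.229
```

Call:
{"name": "send_rows", "arguments": {"deltas": "-1 0 0 14 0 0 0; -1 0 0 15 0 0 0; -1 0 0 15 0 0 0; -1 0 0 15 0 0 0; -1 0 0 0 0 0 0"}}

```text
t: 38.15
tool_pos: [338.8, 222.1, 178.8]
orientation: [-0.186, -0.682, -0.184, 0.683]
contact_force: [-0.7, -0.5, -2.1]
finger_gap: 0.234
```

```bash
 python3 chk.py
```

```text
38.15 [338.8 222.1 178.8] head -149.63 pitch z.z 0.0008 y.z 0.0022 F [-0.7 -0.5 -2.1] T [-0.12  0.22  0.02] gap 0.234
```

Call:
{"name": "send_rows", "arguments": {"deltas": "-1 0 0 14 0 -0.1 0; -1 0 0 14 0 0 0; -1 -2 0 10 0 0 0; -1 -10 0 2 0 0 0; -1 -20 0 0 0 0 0"}}

```text
t: 38.78
tool_pos: [305.4, 202.5, 212.4]
orientation: [0.186, 0.683, 0.184, -0.682]
contact_force: [0.1, 0.6, -1.7]
finger_gap: 0.232
```

```bash
 python3 chk.py; python3 snap.py side s19; python3 snap.py wrist w19; python3 -c "
from h import *
crop('pics/s19.png','pics/s19a.png',200,60,400,230,4)"
```

```text
38.77 [305.4 202.5 212.4] head -149.66 pitch z.z 0.0004 y.z 0.0023 F [ 0.1  0.6 -1.7] T [-0.12  0.23 -0.  ] gap 0.232
38.775 [305.4 202.5 212.4] [ 0.1858  0.6826  0.1842 -0.6824] [ 0.1  0.6 -1.7] 0.23170622719315867
38.825 [306.8 203.2 215.8] [ 0.1855  0.6842  0.1846 -0.6807] [1.1 1.  1.6] 0.23055293669498655
```

View pics/s19a.png

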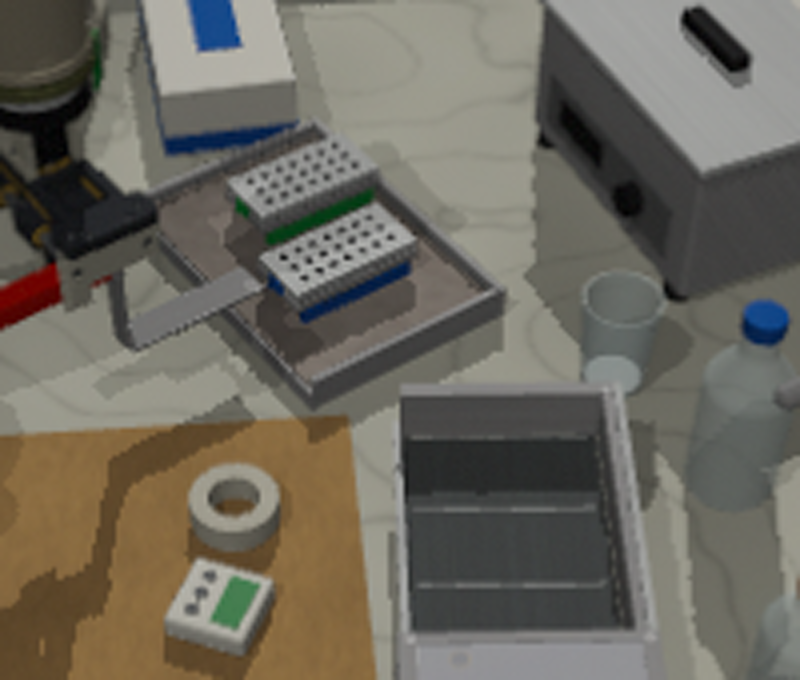

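View pics/w19.png

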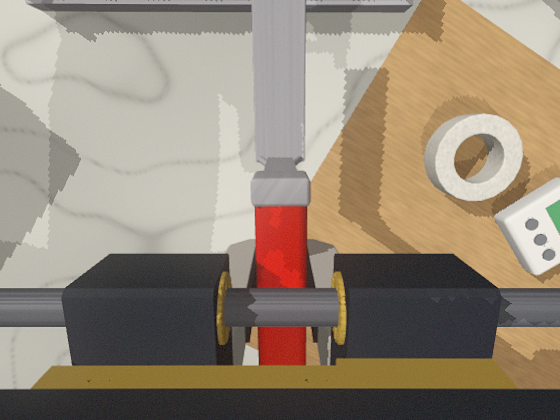

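```bash
 python3 plan.py 400 0 262 -130 -1 40 8
```

```text
t 38.88 at [307.1 203.3 214.8] F [ 0.9 -0.5 -1.4] gap 0.231 q5 [0.45 1.49] N 6
-1 -7.8 37.1 3.7 -3.3 -0.0 -0.0; -1 -7.8 36.8 5.8 -3.3 -0.0 -0.0; -1 -7.8 36.4 7.9 -3.3 -0.0 -0.0; -1 -7.8 35.9 10.0 -3.3 -0.0 -0.0; -1 -7.8 35.3 12.0 -3.3 -0.0 -0.0
-1 -7.9 34.5 14.0 -3.3 -0.0 -0.0
```

Call:
{"name": "send_rows", "arguments": {"deltas": "-1 -25 20 5 0 0 0; -1 -15 36 6 -3 0 0; -1 -8 36 8 -3.3 0 0; -1 -5 36 10 -3.3 0 0; -1 -2 35 12 -3.3 0 0"}}

```text
t: 39.5
tool_pos: [369.2, 43.5, 271.9]
orientation: [0.266, 0.659, 0.264, -0.652]
contact_force: [0.9, 1.0, -1.5]
finger_gap: 0.232
```

```bash
 python3 chk.py; python3 plan.py 397.4 -288.5 230 -96.6 -1 40 8
```

```text
39.5 [369.2  43.5 271.9] head -136.03 pitch z.z -0.0079 y.z 0.0063 F [ 0.9  1.  -1.5] T [-0.14  0.22  0.01] gap 0.232
t 39.5 at [369.2  43.5 271.9] F [ 0.9  1.  -1.5] gap 0.232 q5 [-0.02  0.78] N 9
-1 4.7 28.7 23.4 -4.4 -0.0 -0.1; -1 4.6 26.8 25.5 -4.4 -0.0 -0.1; -1 4.6 24.8 27.5 -4.4 -0.0 -0.1; -1 4.6 22.6 29.3 -4.4 -0.0 -0.1; -1 4.6 20.3 30.9 -4.4 -0.0 -0.1
-1 4.6 17.9 32.4 -4.4 -0.0 -0.1; -1 4.6 15.4 33.7 -4.4 -0.0 -0.1; -1 4.6 12.8 34.7 -4.4 -0.0 -0.1; -1 4.6 10.1 35.6 -4.4 -0.0 -0.1
```

Call:
{"name": "send_rows", "arguments": {"deltas": "-1 4 28.7 23 -4.4 -0.1 0; -1 4 27 25 -4.4 -0.1 0; -1 4.6 25 27.5 -4.4 -0.1 0; -1 4.6 22.6 29 -4.4 -0.1 0; -1 4.6 20 31 -4.4 -0.1 0"}}

```text
t: 40.12
tool_pos: [389.8, -147.5, 250.2]
orientation: [0.393, 0.592, 0.384, -0.589]
contact_force: [1.0, 0.6, -1.8]
finger_gap: 0.23
```

```bash
 python3 chk.py; python3 plan.py 397.4 -288.5 220 -96.6 -1 40 8
```

```text
40.12 [ 389.8 -147.5  250.2] head -113.34 pitch z.z 0.0032 y.z 0.0124 F [ 1.   0.6 -1.8] T [-0.1   0.21 -0.02] gap 0.23
t 40.12 at [ 389.8 -147.5  250.2] F [ 1.   0.6 -1.8] gap 0.23 q5 [-0.48 -0.08] N 4
-1 7.8 15.6 31.6 -4.2 0.1 -0.2; -1 7.8 13.3 32.7 -4.2 0.1 -0.2; -1 7.7 10.9 33.5 -4.2 0.1 -0.2; -1 7.6 8.4 34.3 -4.2 0.1 -0.2
```

Call:
{"name": "send_rows", "arguments": {"deltas": "-1 7 15.6 31.6 -4.2 0 -0.1; -1 7 13 32.7 -4.2 0 -0.1; -1 7 11 33.5 -4.2 0 -0.1; -1 7 7 25 -4 0 -0.1; -1 0 0 0 0 0 0"}}

```text
t: 40.75
tool_pos: [399.4, -287.6, 220.2]
orientation: [-0.475, -0.526, -0.468, 0.528]
contact_force: [-0.1, 0.1, -1.3]
finger_gap: 0.234
```

```bash
 python3 chk.py; python3 plan.py 397.4 -288.5 175 -96.6 -1 20 8; python3 snap.py wrist w20
```

```text
40.75 [ 399.4 -287.6  220.2] head -96.37 pitch z.z 0.007 y.z 0.0055 F [-0.1  0.1 -1.3] T [-0.12  0.11 -0.01] gap 0.234
t 40.75 at [ 399.4 -287.6  220.2] F [-0.1  0.1 -1.3] gap 0.234 q5 [-0.73 -0.62] N 3
-1 15.1 -0.7 0.3 0.1 0.1 -0.1; -1 15.1 -0.7 0.3 0.1 0.1 -0.1; -1 15.1 -0.7 0.3 0.1 0.1 -0.1
40.75 [ 399.4 -287.6  220.2] [-0.4746 -0.5264 -0.4684  0.5275] [-0.1  0.1 -1.3] 0.23380592889455576
```

View pics/w20.png

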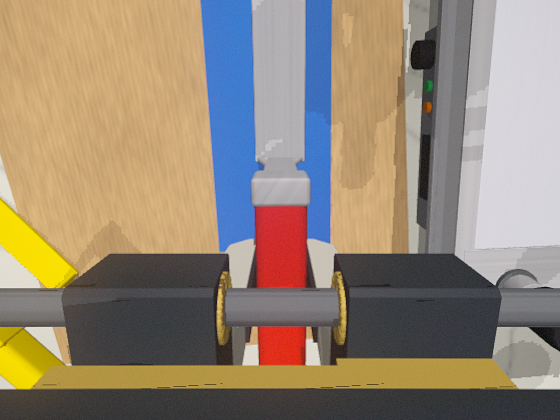

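Call:
{"name": "send_rows", "arguments": {"deltas": "-1 15 -0.7 0.3 0 0.1 0; -1 18 -0.7 0.3 0 0 0; -1 16 -0.3 0 0 0 0; -1 8 0 0 0 0 0; -1 0 0 0 0 0 0"}}

```text
t: 41.42
tool_pos: [397.9, -284.8, 158.2]
orientation: [0.474, 0.527, 0.47, -0.527]
contact_force: [0.3, -0.5, -0.9]
finger_gap: 0.238
```

```bash
 python3 chk.py
```

```text
41.42 [ 397.9 -284.8  158.2] head -96.34 pitch z.z 0.0034 y.z 0.0045 F [ 0.3 -0.5 -0.9] T [-0.18  0.08  0.03] gap 0.238
```

Call:
{"name": "send_rows", "arguments": {"deltas": "-1 1.5 0 0 0 0 0; -1 1.2 0 0 0 0 0; -1 1 0 0 0 0 0; -1 0 0 0 0 0 0"}}

```text
t: 41.92
tool_pos: [398.8, -285.6, 156.0]
orientation: [0.475, 0.527, 0.469, -0.527]
contact_force: [0.5, -0.4, -0.8]
finger_gap: 0.236
```

```bash
 python3 chk.py
```

```text
41.92 [ 398.8 -285.6  156. ] head -96.34 pitch z.z 0.0051 y.z 0.007 F [ 0.5 -0.4 -0.8] T [-0.15  0.11 -0.04] gap 0.236
```

Call:
{"name": "send_rows", "arguments": {"deltas": "-1 1.5 0 0 0 0 0; -1 1.2 0 0 0 0 0; -1 1 0 0 0 0 0; -1 0 0 0 0 0 0"}}

```text
t: 42.42
tool_pos: [399.3, -286.3, 154.5]
orientation: [0.475, 0.527, 0.468, -0.527]
contact_force: [0.1, 1.4, 0.5]
finger_gap: 0.231
```

```bash
 python3 chk.py
```

```text
42.42 [ 399.3 -286.3  154.5] head -96.34 pitch z.z 0.0063 y.z 0.0083 F [0.1 1.4 0.5] T [0.17 0.15 0.02] gap 0.231
```

Call:
{"name": "send_rows", "arguments": {"deltas": "-0.3 0 0 0 0 0 0; -0.1 0 0 0 0 0 0; 0.1 0 0 0 0 0 0; 0.1 0 0 0 0 0 0"}}

```text
t: 42.92
tool_pos: [399.5, -286.5, 154.4]
orientation: [0.475, 0.527, 0.468, -0.527]
contact_force: [0.3, 0.6, 0.1]
finger_gap: 0.544
```

Call:
{"name": "send_rows", "arguments": {"deltas": "0.1 -10 0 0 0 0 0; 0.1 -25 0 0 0 0 0; 0.1 -40 0 0 0 0 0; 0.5 -40 0 0 0 0 0; 1 0 0 0 0 0 0"}}

```text
t: 43.55
tool_pos: [398.4, -285.4, 275.2]
orientation: [0.476, 0.527, 0.467, -0.527]
contact_force: [-0.4, -0.0, -0.5]
finger_gap: 0.717
```

```bash
 python3 chk.py; python3 snap.py wrist w21; python3 snap.py side s21
```

```text
43.55 [ 398.4 -285.4  275.2] head -96.35 pitch z.z 0.007 y.z 0.0092 F [-0.4 -0.  -0.5] T [-0.05  0.13  0.01] gap 0.717
43.55 [ 398.4 -285.4  275.2] [ 0.4756  0.5272  0.4675 -0.5266] [-0.4 -0.  -0.5] 0.7171945740824899
43.6 [ 397.8 -284.9  273. ] [ 0.4745  0.5271  0.4686 -0.5267] [-0.7  0.3  0. ] 0.761567138163854
```

View pics/w21.png

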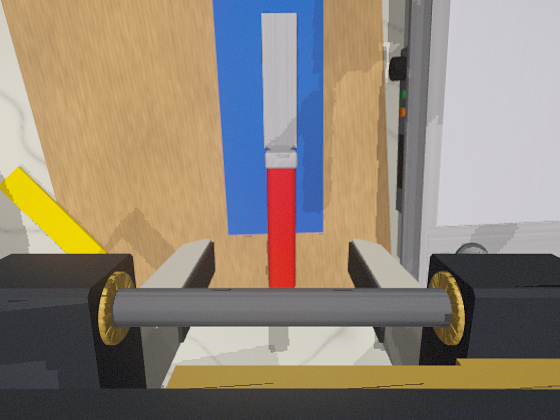

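View pics/s21.png

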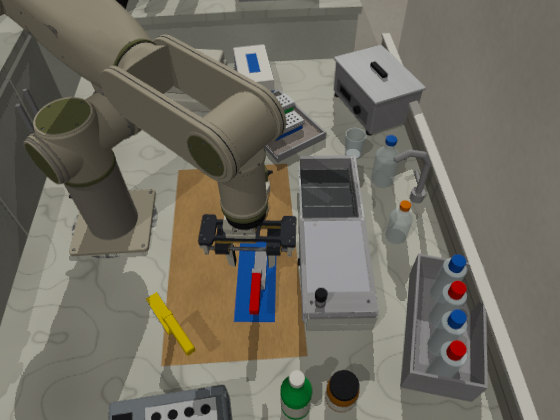

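```bash
 python3 plan.py 546 -344 262 176.5 1 40 
```

```text
t 43.65 at [ 397.2 -284.4  271.2] F [-0.2  0.2 -0.6] gap 0.803 q5 [-0.73 -0.62] N 9
1 1.1 17.2 4.8 9.7 -0.0 -0.0; 1 1.1 17.7 1.8 9.7 -0.0 -0.0; 1 1.1 17.8 -1.2 9.7 -0.0 -0.0; 1 1.1 17.3 -4.2 9.7 -0.0 -0.0; 1 1.1 16.4 -7.0 9.7 -0.0 -0.0
1 1.1 14.9 -9.7 9.7 -0.0 -0.0; 1 1.0 13.1 -12.1 9.7 -0.0 -0.0; 1 1.0 10.9 -14.1 9.7 -0.0 -0.0; 1 1.0 8.4 -15.7 9.7 -0.0 -0.0
```

Call:
{"name": "send_rows", "arguments": {"deltas": "1 0 17.2 4.8 9.7 0 0; 1 0 17.7 1.8 9.7 0 0; 1 0 17.8 -1.2 9.7 0 0; 1 0 17.3 -4.2 9.7 0 0; 1 0 16.4 -7 9.7 0 0"}}

```text
t: 44.28
tool_pos: [478.1, -316.5, 262.0]
orientation: [-0.202, -0.675, -0.207, 0.679]
contact_force: [-0.8, 0.7, -0.2]
finger_gap: 0.998
```

```bash
 python3 chk.py; python3 plan.py 490 -344 270 176.5 1 40 
```

```text
44.27 [ 478.1 -316.5  262. ] head -146.36 pitch z.z 0.0032 y.z -0.0081 F [-0.8  0.7 -0.2] T [-0.08  0.1  -0.04] gap 0.998
t 44.27 at [ 478.1 -316.5  262. ] F [-0.8  0.7 -0.2] gap 0.998 q5 [-0.67  0.31] N 4
1 -2.1 7.4 1.3 9.3 0.1 0.1; 1 -2.0 7.5 0.1 9.3 0.1 0.1; 1 -2.0 7.4 -1.1 9.3 0.1 0.1; 1 -2.0 7.1 -2.3 9.3 0.1 0.1
```

Call:
{"name": "send_rows", "arguments": {"deltas": "1 -5 7 3 9.3 0.1 0.1; 1 -5 7 2 9.3 0.1 0.1; 1 -5 7 0 9.3 0.1 0.1; 1 -3 5 0 9 0.1 0.1; 1 0 0 0 0 0 0"}}

```text
t: 44.9
tool_pos: [480.5, -341.2, 268.6]
orientation: [0.031, -0.702, 0.024, 0.711]
contact_force: [0.1, -0.1, -0.1]
finger_gap: 0.996
```

```bash
 python3 chk.py; python3 snap.py wrist w22; python3 plan.py 546.5 -343.8 240 176.5 1 30
```

```text
44.9 [ 480.5 -341.2  268.6] head 175.56 pitch z.z 0.0132 y.z -0.0105 F [ 0.1 -0.1 -0.1] T [-0.05  0.2   0.02] gap 0.996
44.9 [ 480.5 -341.2  268.6] [ 0.0313 -0.702   0.0235  0.7111] [ 0.1 -0.1 -0.1] 0.9964097229271266
t 44.95 at [ 480.4 -340.9  268.3] F [-0.   0.3 -0.4] gap 1.0 q5 [-0.7   0.94] N 3
1 9.1 -0.6 -22.2 -0.3 0.3 0.2; 1 9.2 -0.5 -22.1 -0.3 0.3 0.2; 1 9.3 -0.5 -22.1 -0.3 0.3 0.2
```

View pics/w22.png

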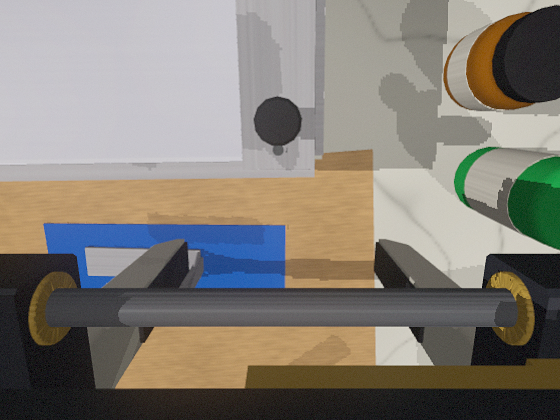

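```bash
python3 - <<'E'
from h import *
import pickle
c,st=pickle.load(open('pics/w22.pkl','rb'))
print(onz(c,[(277.5,119.5)],145,st))
E
```

```text
[[ 545.71167895 -342.63472127  145.        ]]
```

Call:
{"name": "send_rows", "arguments": {"deltas": "1 7 -0.5 -22 -0.3 0.3 0.2; 1 9 -0.5 -22 -0.3 0.3 0.2; 1 9 -0.5 -22 -0.3 0.3 0.2; 1 0 0 0 0 0 0"}}

```text
t: 45.45
tool_pos: [546.1, -341.8, 237.9]
orientation: [0.017, -0.706, 0.014, 0.708]
contact_force: [-0.7, 0.1, -0.9]
finger_gap: 0.999
```

```bash
 python3 chk.py; python3 plan.py 546 -344 200 176.5 1 20
```

```text
45.45 [ 546.1 -341.8  237.9] head 177.48 pitch z.z 0.0026 y.z -0.0041 F [-0.7  0.1 -0.9] T [ 0.    0.2  -0.02] gap 0.999
t 45.45 at [ 546.1 -341.8  237.9] F [-0.7  0.1 -0.9] gap 0.999 q5 [-0.64  0.97] N 2
1 18.9 1.2 0.0 0.5 0.1 0.1; 1 19.0 1.1 0.0 0.5 0.1 0.1
```

Call:
{"name": "send_rows", "arguments": {"deltas": "1 17 1 0 0.5 0 0.1; 1 17 0.8 0 0.5 0 0.1; 1 2 0 0 0 0 0; 1 0 0 0 0 0 0"}}

```text
t: 45.95
tool_pos: [543.5, -343.2, 198.3]
orientation: [0.022, -0.705, 0.021, 0.709]
contact_force: [-0.4, 0.1, 0.2]
finger_gap: 1.001
```

```bash
 python3 chk.py; python3 plan.py 546 -343.7 200 176.5 1 20
```

```text
45.95 [ 543.5 -343.2  198.3] head 176.54 pitch z.z 0.0055 y.z -0.0017 F [-0.4  0.1  0.2] T [0.02 0.14 0.01] gap 1.001
t 45.95 at [ 543.5 -343.2  198.3] F [-0.4  0.1  0.2] gap 1.001 q5 [-0.64  0.99] N 1
1 -1.7 0.3 -2.5 0.0 0.3 0.1
```

Call:
{"name": "send_rows", "arguments": {"deltas": "0 -1.5 0.3 -2.5 0 0.2 0; -1 0 0 0 0 0 0; -1 0 0 0 0 0 0; -1 0 0 0 0 0 0; -1 0 0 0 0 0 0", "squeeze": 30}}

```text
t: 46.58
tool_pos: [546.9, -344.4, 202.2]
orientation: [-0.021, 0.707, -0.021, -0.706]
contact_force: [-0.3, 0.1, -0.1]
finger_gap: 0.509
```

Call:
{"name": "send_rows", "arguments": {"deltas": "-1 0 0 0 0 0 0; -1 0 0 0 0 0 0; -1 0 0 0 0 0 0; -1 0 0 0 0 0 0"}}

```text
t: 47.08
tool_pos: [547.0, -343.2, 202.2]
orientation: [-0.022, 0.707, -0.02, -0.707]
contact_force: [-0.1, 0.7, 1.3]
finger_gap: 0.298
```

```bash
 python3 chk.py
```

```text
47.08 [ 547.  -343.2  202.2] head 176.58 pitch z.z -0.0007 y.z -0.002 F [-0.1  0.7  1.3] T [-0.06  0.26  0.02] gap 0.298
```

Call:
{"name": "send_rows", "arguments": {"deltas": "-1 -4 0 0 0 0 0; -1 -4 0 0 0 0 0; -1 -3.5 0 0 0 0 0; -1 -0.8 0 0 0 0 0"}}

```text
t: 47.58
tool_pos: [546.9, -343.2, 212.2]
orientation: [0.022, -0.707, 0.02, 0.707]
contact_force: [4.6, -1.7, -9.4]
finger_gap: 0.299
```

```bash
 python3 chk.py;python3 plan.py 560.2 -121 212.5 176.5 -1 25
```

```text
47.58 [ 546.9 -343.2  212.2] head 176.57 pitch z.z 0.0002 y.z -0.0028 F [ 4.6 -1.7 -9.4] T [-0.55 -0.7  -0.01] gap 0.299
t 47.58 at [ 546.9 -343.2  212.2] F [ 4.6 -1.7 -9.4] gap 0.299 q5 [-0.64  0.99] N 9
-1 0.0 -24.7 0.0 0.0 0.0 0.0; -1 0.0 -24.7 0.0 0.0 0.0 0.0; -1 0.0 -24.7 0.0 0.0 0.0 0.0; -1 0.0 -24.7 0.0 0.0 0.0 0.0; -1 0.0 -24.7 0.0 0.0 0.0 0.0
-1 0.0 -24.7 0.0 0.0 0.0 0.0; -1 0.0 -24.7 0.0 0.0 0.0 0.0; -1 0.0 -24.7 0.0 0.0 0.0 0.0; -1 0.0 -24.7 0.0 0.0 0.0 0.0
```

Call:
{"name": "send_rows", "arguments": {"deltas": "-1 -0.6 -10 0 0 0 0; -1 -0.6 -20 0 0 0 0; -1 -0.4 -24 0 0 0 0; -1 -0.4 -24 0 0 0 0; -1 -0.4 -24 0 0 0 0"}}

```text
t: 48.2
tool_pos: [553.0, -242.3, 213.4]
orientation: [-0.022, 0.707, -0.023, -0.706]
contact_force: [5.1, -3.5, -9.8]
finger_gap: 0.3
```

```bash
 python3 chk.py;python3 plan.py 560.2 -121 211.5 176.5 -1 25
```

```text
48.2 [ 553.  -242.3  213.4] head 176.36 pitch z.z -0.0012 y.z 0.001 F [ 5.1 -3.5 -9.8] T [-0.71 -0.84  0.04] gap 0.3
t 48.2 at [ 553.  -242.3  213.4] F [ 5.1 -3.5 -9.8] gap 0.3 q5 [-0.5   1.14] N 5
-1 0.3 -24.3 0.1 -0.0 -0.0 -0.0; -1 0.4 -24.3 0.1 -0.0 -0.0 -0.0; -1 0.4 -24.3 0.1 -0.0 -0.0 -0.0; -1 0.4 -24.3 0.1 -0.0 -0.0 -0.0; -1 0.4 -24.3 0.1 -0.0 -0.0 -0.0
```

Call:
{"name": "send_rows", "arguments": {"deltas": "-1 0.1 -24 0 0 0 0; -1 0.1 -24 0 0 0 0; -1 0.1 -24 0 0 0 0; -1 0.1 -22 0 0 0 0; -1 0.1 -12 0 0 0 0"}}

```text
t: 48.82
tool_pos: [559.6, -134.8, 211.8]
orientation: [-0.021, 0.707, -0.024, -0.706]
contact_force: [3.5, -2.9, -9.9]
finger_gap: 0.298
```

```bash
 python3 chk.py;python3 plan.py 560.2 -119 210.5 176.5 -1 25
```

```text
48.83 [ 559.6 -134.8  211.8] head 176.33 pitch z.z -0.0022 y.z 0.0051 F [ 3.5 -2.9 -9.9] T [-0.42 -0.7   0.05] gap 0.298
t 48.83 at [ 559.6 -134.8  211.8] F [ 3.5 -2.9 -9.9] gap 0.298 q5 [-0.32  1.31] N 1
-1 1.2 -15.8 0.4 -0.2 -0.1 -0.3
```

Call:
{"name": "send_rows", "arguments": {"deltas": "-1 0.2 -9 0.2 0 0 0; -1 0.2 -5 0 0 0 0; -1 0 0 0 0 0 0"}}

```text
t: 49.2
tool_pos: [560.4, -120.2, 211.1]
orientation: [-0.02, 0.708, -0.024, -0.706]
contact_force: [4.2, 1.9, -9.1]
finger_gap: 0.295
```

```bash
 python3 chk.py
```

```text
49.2 [ 560.4 -120.2  211.1] head 176.38 pitch z.z -0.0027 y.z 0.0055 F [ 4.2  1.9 -9.1] T [ 0.3  -0.71  0.03] gap 0.295
```

Call:
{"name": "send_rows", "arguments": {"deltas": "-1 0.2 -2 0 0 0 0; -1 0 -1.5 0 0 0 0"}}

```text
t: 49.45
tool_pos: [560.6, -117.6, 210.9]
orientation: [-0.02, 0.708, -0.025, -0.706]
contact_force: [4.2, -5.0, -9.0]
finger_gap: 0.295
```

```bash
 python3 chk.py
```

```text
49.45 [ 560.6 -117.6  210.9] head 176.34 pitch z.z -0.0028 y.z 0.0065 F [ 4.2 -5.  -9. ] T [-0.88 -0.53  0.13] gap 0.295
```

Call:
{"name": "send_rows", "arguments": {"deltas": "-1 0 -1.5 0 0 0 0; -1 0 -0.5 0 0 0 0"}}

```text
t: 49.7
tool_pos: [560.6, -117.5, 211.1]
orientation: [-0.02, 0.708, -0.026, -0.706]
contact_force: [3.6, -0.8, -9.7]
finger_gap: 0.298
```

```bash
 python3 chk.py
```

```text
49.7 [ 560.6 -117.5  211.1] head 176.27 pitch z.z -0.0029 y.z 0.0094 F [ 3.6 -0.8 -9.7] T [ 0.02 -0.62  0.09] gap 0.298
```

Call:
{"name": "send_rows", "arguments": {"deltas": "-1 3 0 0 0 0 -0.3; -1 3 0 0 0 0 0; -1 3 0 0 0 0 0; -1 1.5 0 0 0 0 0"}}

```text
t: 50.2
tool_pos: [560.8, -118.0, 202.1]
orientation: [-0.022, 0.708, -0.025, -0.705]
contact_force: [-6.0, 0.9, 10.2]
finger_gap: 0.293
```

```bash
 python3 chk.py
```

```text
50.2 [ 560.8 -118.   202.1] head 176.25 pitch z.z -0.0037 y.z 0.0042 F [-6.   0.9 10.2] T [0.25 1.09 0.11] gap 0.293
```

Call:
{"name": "send_rows", "arguments": {"deltas": "-1 -0.7 2 0 0 0 0; -1 0 1.5 0 0 0 0"}}

```text
t: 50.45
tool_pos: [560.5, -120.1, 202.8]
orientation: [-0.022, 0.708, -0.023, -0.706]
contact_force: [2.3, 8.3, -3.1]
finger_gap: 0.296
```

```bash
 python3 chk.py
```

```text
50.45 [ 560.5 -120.1  202.8] head 176.28 pitch z.z -0.0032 y.z 0.0014 F [ 2.3  8.3 -3.1] T [ 1.39 -0.23  0.06] gap 0.296
```

Call:
{"name": "send_rows", "arguments": {"deltas": "-1 0.3 -2 0 0 0 0; -1 0.3 -0.5 0 0 0 0; -1 0 0 0 0 0 0"}}

```text
t: 50.82
tool_pos: [560.7, -118.1, 202.2]
orientation: [-0.022, 0.708, -0.024, -0.706]
contact_force: [1.2, -0.5, -3.3]
finger_gap: 0.294
```

Call:
{"name": "send_rows", "arguments": {"deltas": "0 0 0 0 0 0 0; 0.3 0 0 0 0 0 0; 0.5 0 0 0 0 0 0; 0.5 0 0 0 0 0 0"}}

```text
t: 51.32
tool_pos: [561.0, -118.4, 203.4]
orientation: [-0.022, 0.708, -0.024, -0.705]
contact_force: [0.1, 0.1, 0.3]
finger_gap: 0.676
```

```bash
 python3 chk.py
```

```text
51.33 [ 561.  -118.4  203.4] head 176.26 pitch z.z -0.0047 y.z 0.0031 F [0.1 0.1 0.3] T [-0.05  0.14  0.01] gap 0.676
```

Call:
{"name": "send_rows", "arguments": {"deltas": "0.6 -20 0 0 0 0 0; 0.6 -40 0 0 0 0 0; 0.6 -40 0 20 0 0 0; 0.6 -10 -30 45 0 0 0; 0.6 -5 -30 45 0 0 0"}}

```text
t: 51.95
tool_pos: [454.0, -51.1, 327.4]
orientation: [-0.023, 0.71, -0.025, -0.704]
contact_force: [0.1, 0.6, 0.4]
finger_gap: 0.798
```

Call:
{"name": "send_rows", "arguments": {"deltas": "0.6 0 0 20 0 0 0; 0.6 0 0 0 0 0 0"}}

```text
t: 52.2
tool_pos: [432.5, -48.0, 332.0]
orientation: [-0.021, 0.712, -0.025, -0.701]
contact_force: [-0.5, -1.4, 0.5]
finger_gap: 0.801
```

```bash
 python3 chk.py; python3 snap.py side s23; python3 snap.py wrist w23;  python3 snap.py top t23; python3 -c "
from h import *
crop('pics/s23.png','pics/s23a.png',200,60,400,330,2.2)
crop('pics/s23.png','pics/s23b.png',200,60,400,230,4)"
```

```text
52.2 [432.5 -48.  332. ] head 176.23 pitch z.z -0.0158 y.z 0.0045 F [-0.5 -1.4  0.5] T [ 0.01  0.13 -0.02] gap 0.801
52.2 [432.5 -48.  332. ] [-0.0215  0.7122 -0.025  -0.7012] [-0.5 -1.4  0.5] 0.8006503558152501
52.25 [433.2 -48.2 332. ] [-0.0216  0.7123 -0.025  -0.7011] [0.6 0.6 0.9] 0.7992386963707393
52.3 [433.5 -48.4 331.5] [-0.0217  0.712  -0.0251 -0.7014] [-0.2 -1.3 -0.2] 0.7994589200261297
```

View pics/s23a.png

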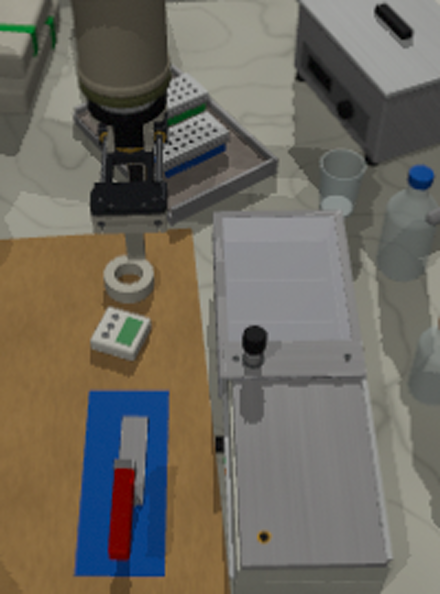

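View pics/s23b.png

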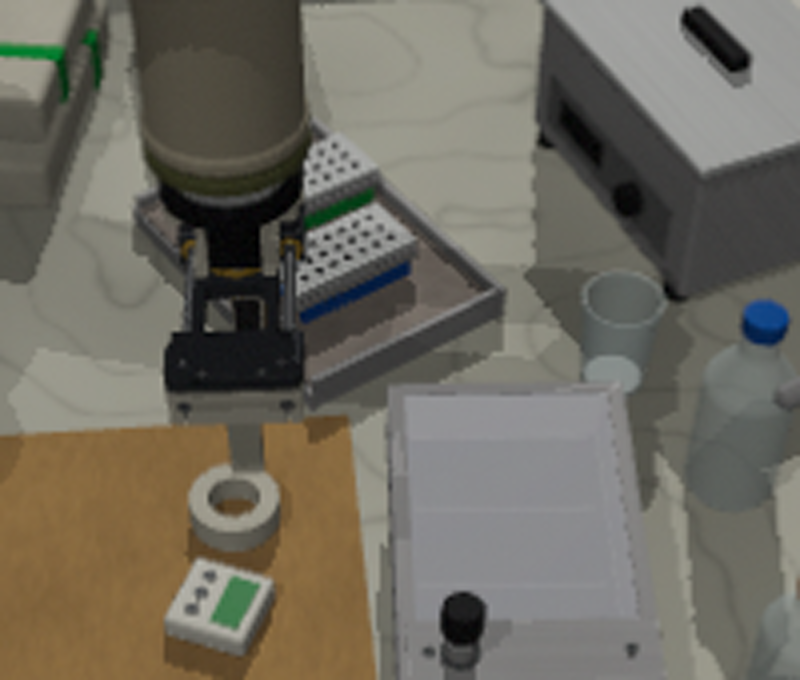

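View pics/w23.png

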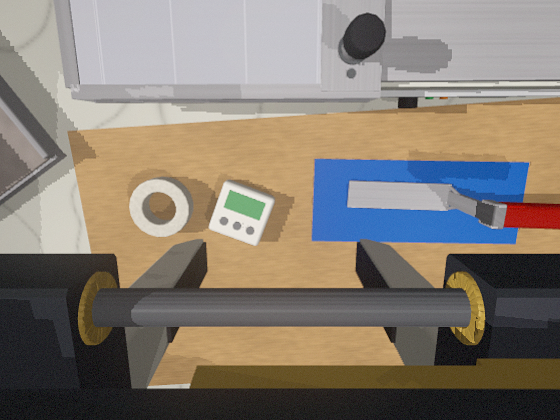

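View pics/t23.png

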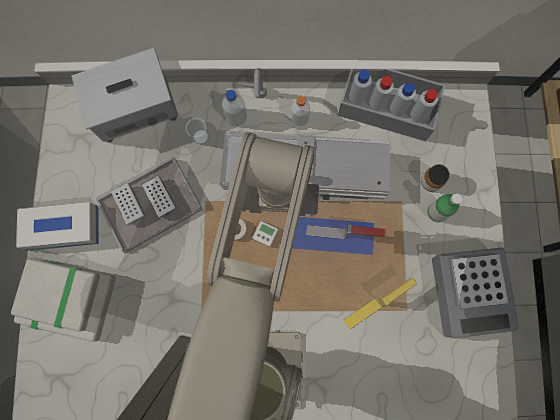

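```bash
 python3 chk.py; python3 -c "
from plant import r
print(r.close_job())"
```

```text
52.35 [433.6 -48.5 330.8] head 176.2 pitch z.z -0.0141 y.z 0.0041 F [ 1.5 -0.4  0.1] T [-0.    0.16  0.02] gap 0.803
the job is handed in; nothing more can be done
None
```

The job is done and handed in at 52 s. Only two cassettes were in the dryer, green (b) and blue (a). Both now stand side by side on the slab, the lifter is back on its blue mat, and the guard is shut.

**Final checks:**
- **Lock:** the knob went back down to the height it had when first gripped. A small sideways tug on the guard moved the gripper about 2 mm and met 8 N of resistance, so I take it as locked.
- **Positions:** the last pictures from all three cameras show the two cassettes level and apart on the slab, the dryer empty, and the lifter lying along its mat. The tape roll, timer, bottles, jar, soap and beaker look unmoved.

**What went wrong or disagreed:**
- **Green cassette:** on the first insertion the arm rode about 4 mm too high. The blade lifted the front of the cassette a little and pushed it about 5 mm back. I lowered the blade, realigned and lifted it cleanly. The gripper never touched a cassette.
- **Camera calibration:** the top and side cameras disagreed by about 5 mm in x, and the top and wrist cameras by about 10 mm on the slab. I worked mainly from the wrist camera.

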